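Load the specimen carrier, shut its sprung lid and bolt it

TASK

Stand the small specimen pot that is on the bench upright on the floor of the carrier's empty front trough and let go of it. Then press the sprung lid fully shut, hold it down while you slide the bolt on it fully home under its keeper, and let go, so that the lid stays bolted shut. Leave everything else as it stands, both on the bench and in the carrier.

Things in the scene. Friction and masses are not known exactly. Their poses are not given: they have to be found in the camera images.
- pot_mid (a point): The pot to load: an upright white cylinder with a grey cap, 40 mm diameter (cap 41.6 mm, the top 18 mm), 56 mm tall, about 80 g, standing on the bench. The much bigger pot of the same kind near it is not wanted. The point is the centre of the pot, 28 mm above its foot; z is its axis, upwards.
- carrier: Aluminium specimen carrier fixed to the bench, 210 mm (x) by 150 mm (y). Origin: centre of its underside, on the bench; z up. The lid's hinge runs along x on the y = +75 mm side. Walls 5 mm thick: back (y +75) and ends (x +-105) 66 mm high, front (y -75) cut down to 30 mm. A rib 22 mm high along x at y = +2 mm divides it into a back trough (two pots) and an empty front trough.
- trough (a point): Middle of the floor of the empty front trough (carrier x 0, y -35, z 6 mm), axes as the carrier's. The trough spans carrier x -100 to +100, y -70 to 0 mm. The open lid slopes over it at 43 degrees with its free edge about 175 mm above the bench at carrier y -35 mm, so it is reached slantwise from the carrier's -y side.
- lid (a joint): Angle of the lid in rad: 0 is shut, 0.75 its upper stop. A torsion spring drives it open: pushing at the fin, about 2.5 N starts it down from the stop and about 4 N holds it shut; it springs up again if let go unbolted. When bolted it rests 0 to 0.03 open.
- lid_hinge (a point): Point on the hinge axis at mid-length (carrier x 0, y +75, z 66 mm), turning with the lid: x along the hinge as the carrier's x, -y from the hinge to the lid's free edge, z the lid's outward normal. The lid is a grey plate 208 by 150 by 6 mm whose underside lies in this point's xy plane.
- bolt (a joint): Travel of the slide bolt in m: 0 fully back (unbolted), 0.028 fully home, its rod's end through the keeper. It moves along the carrier's +x, stays where it is left (about 2 N of friction) and enters the keeper only with the lid held fully shut. If it is pushed forward while the lid is up, it lands on top of the keeper and the lid cannot shut.
- fin (a point): Grip of the bolt: upright steel fin on the bolt's rod, 10 mm thick along x, 24 mm wide along y, top 41 mm above the lid's top face. The point is in the fin, 26 mm above the lid's top face, 135 mm from the hinge along the lid, 32 mm along its normal; at carrier x = -20 mm with the bolt at 0. Axes as the lid's. The 8 mm rod runs along x below it, in guides 65 and 108 mm from the fin.
- keeper (a point): The keeper: a dark bridge outside the carrier's x = +105 end wall, into which the bolt slides. The point is the centre of its opening (carrier x 115, y -60, z 80 mm); the bridge is 10 mm along x, 30 mm along y, open up to 86.5 mm and its top 94.5 mm above the bench.
- stored_a_mid (a point): The same pot as the one to load (40 mm diameter, 56 mm tall, 80 g), already standing in the back trough of the carrier: leave it standing there. The point is its centre, 28 mm above its foot.
- stored_b_mid (a point): The same pot as the one to load (40 mm diameter, 56 mm tall, 80 g), already standing in the back trough of the carrier: leave it standing there. The point is its centre, 28 mm above its foot.
- big_pot_mid (a point): Bystander: big specimen pot, white with a grey cap, 62 mm diameter, 85 mm tall. The point is its centre. Do not disturb.
- jar: Bystander: squat brown glass jar with a black cap, 86 mm diameter, 71 mm tall, origin at the centre of its foot. Do not disturb.
- mould_stack: Bystander: stack of four small steel moulds, 37 by 26 by 48 mm, origin under its centre. Do not disturb.
- brush: Bystander: brush 170 mm long lying on the bench. Do not disturb.

How it is judged:
On the way, in this order (a step that is already met when the one before it is completed fails the run):
1. the small pot stands upright on the floor of the front trough, let go, with the lid still open (x of pot_mid in the frame of carrier between -0.085 and 0.085 m and y of pot_mid in the frame of carrier between -0.06 and -0.01 m and z of pot_mid in the frame of carrier below 0.04 m and angle between pot_mid's own z axis and vertical below 0.15 rad and contact force between the fingers and pot below 0.1 N and value of joint lid above 0.4 rad), for 0.2 s.
2. the lid is held shut with the bolt still back (value of joint lid below 0.04 rad and value of joint bolt below 0.014 m).
3. the bolt is home with the lid shut (value of joint lid below 0.04 rad and value of joint bolt above 0.02 m), for 0.2 s.
At the end, for the whole second after the job is handed in: Small pot upright (0.15 rad) and at rest on the floor of the front trough (centre at carrier x within 85 mm, y -60 to -10 mm, below 40 mm), lid shut (below 0.04 rad), bolt at least 20 of 28 mm home, both stored pots upright (0.2 rad) (all of step 3 and x of pot_mid in the frame of carrier between -0.085 and 0.085 m and y of pot_mid in the frame of carrier between -0.06 and -0.01 m and z of pot_mid in the frame of carrier below 0.04 m and angle between pot_mid's own z axis and vertical below 0.15 rad and linear speed of pot below 0.02 m/s and angle between each of stored_a_mid, stored_b_mid's own z axis and vertical below 0.2 rad); the robot touches nothing.
It fails at once if a bystander on the bench (big pot, jar, moulds or brush) is moved more than 30 mm (distance of any of big_pot_mid, jar, mould_stack, brush from where it was at the start of the episode above 0.03 m).
It fails at once if a stored pot is moved more than 30 mm (distance of any of stored_a_mid, stored_b_mid from where it was at the start of the episode above 0.03 m).
It also fails if it takes over 64 s, if anything falls off the work surface, if the arm or the gripper's body presses on something with over 40 N, if the wrist force passes 120 N, or if a joint passes its speed limit or range.

ROBOT

A 6-joint arm with a two-finger parallel gripper is mounted at the origin on the work surface. World frame = base frame: x ahead of the robot, y to its left, z up, the work surface at z = 0. Lengths are in m, angles in rad, forces in N, time in s.
With the tool pointing down it reaches from about 0.25 to 0.725 m from the base axis. Payload 4 kg.
Tool frame: the origin (TCP) lies on the centre line of the jaws, within the pads' length; the fingertips stand 11 mm ahead of it and the grasp point (between the pads) lies 8 mm behind it; z points along the fingers, x is the direction in which the jaws open and shut, and the axes are right-handed (so a half turn about z gives the same grasp; the last joint's range is limited). The gripper opens to 85 mm and grips with 20 to 120 N. Pads are 22 mm wide; open, the fingers measure 114 mm over their backs; the gripper's body (76 mm by 85 mm) begins 54 mm behind the grasp point. The pads swing forward as they close: fully open they stand 13 mm farther back than shut.
Start: joints at [-1.208, 0.241, 0.005, 1.335, 0, 1.571], TCP at [0.177, -0.467, 0.242] pointing down, gripper open.
Joint ranges: [-2.72, 2.72], [-1.05, 1.87], [-1.09, 1.28], [-1.99, 2.15], [-1.42, 1.44], [-3.14, 3.14]. Speed limits (rad/s): [2.79, 2.79, 3.14, 3.14, 3.14, 3.14].

INTERFACE

Orientations are given as a unit quaternion [x, y, z, w].
In Python, from workcell import bot, viewer, order gives the robot as it stands. The module is installed in compiled form; this text tells all that it offers.
- The arm moves only by the tool send_rows, never from a script. Its argument "increments" is a list that holds one entry, the list of rows, each a list of 4 numbers: the shift along the tool's x, y, z in m, then the turn about the tool's z in degrees. A call has exactly 8 rows; each row shifts and turns the pose as measured when the row begins, along the tool's axes as they then stand; what a row does not reach is not made up. A row lasts 1/10 s, in which the tool goes at most 50 mm and 8.59 degrees, less where a joint would pass 70% of its speed; a pose out of reach is approached as far as the arm can. A call is refused whole if a number of a shift passes 0.05 or a number of a turn 8.59, either way. A call with a gripper value outside its range is refused whole. "hand" is the closure, from -1 (fully open) to 1 (shut), so that 0 is half open, set as the call begins (left out, the last holds). The fingers move at their own pace and stop on an object; the grip force is fixed at half the most. Time passes only in rows, so rows that do not move let the fingers close, or fill a call up. It gives the time, the measured TCP pose, the force and the opening at its end, in the units of the state.
- bot.get_obs(): the state, without advancing time (a new reading comes with each control period).
- viewer.camera(name): name is "scene" or "top" or "wrist"; returns a dict with "image" (480x640x3 uint8, red, green, blue), "range_z" (480x640 float32, m along the optical axis (not along the pixel's ray), 0 where there is no reading), "camera_matrix" (3x3 intrinsics, pixels), "eye" and "rotation" of the camera in the world. Camera axes: x right, y down, z forward; pixel columns grow to the right and rows downward; lengths in m; the calibration is good to about 2 mm. The wrist camera is an equidistant fisheye: a pixel r from the principal point sees the ray r / f radians off the axis. A picture is of the moment at which its call begins.
- order.job_done(): hands the job in, once; it reports no verdict.
The state is a dict: "clock": time; "joint_pos": joint angles; "joint_vel": joint speeds; "tau": joint torques, N m; "eef_pos": TCP position; "tool_rot": TCP orientation; "ft_force": force on the tool from outside, world axes, zero at the start; "ft_torque": the same for the moment, N m; "grip_width": finger opening in m.
Only numpy, scipy, OpenCV 4.12 (cv2) and the standard library are available. Lean on these libraries where they do the work, as an engineer would, in place of code of your own. Each camera call takes 0.05 s, during which the arm holds its last target.

## Working session

There is one attempt and no reset: what is moved stays moved. The work goes in short steps, Python scripts to look and compute and a tool call to move; the robot and the scene stay as the last step left them, time stands still between calls to the robot, and variables do not carry over. Pictures are saved under pics/ and viewed, and the job is handed in when it is done.

Besides the shell and the picture viewer there is one more tool, called after ">>>" as a command line: name --argument value ..., lists and objects as JSON in quotes. send_rows: Moves the arm, as the interface text tells. Its arguments: {"type":"object","properties":{"increments":{"type":"array","items":{"type":"array","items":{"type":"array","items":{"type":"number"}}}},"hand":{"type":"number"}},"required":["increments"]}

```bash
mkdir -p pics; python3 - <<'E'
from workcell import bot, viewer, order
import cv2, numpy as np
o=bot.get_obs(); print({k:np.round(v,4) for k,v in o.items()})
for n in ["scene","top"]:
    c=viewer.camera(n); cv2.imwrite(f"pics/{n}0.png",c["image"][:,:,::-1]); np.savez(f"{n}0.npz",**c)
    print(n,c["camera_matrix"],c["eye"],c["rotation"])
E
```

```text
{'clock': np.float64(0.0), 'joint_pos': array([-1.208 ,  0.2414,  0.0037,  1.3352, -0.    ,  1.5708]), 'joint_vel': array([ 0.0001, -0.0006, -0.0015, -0.0004, -0.0006,  0.0007]), 'tau': array([ 9.00000e-04, -3.72318e+01,  2.52408e+01,  1.71000e-02,
        2.00000e-04,  0.00000e+00]), 'eef_pos': array([ 0.1772, -0.4669,  0.2414]), 'tool_rot': array([ 8.231e-01, -5.679e-01, -9.000e-04, -6.000e-04]), 'ft_force': array([0.3449, 0.2428, 0.0538]), 'ft_torque': array([-0.0108,  0.0115,  0.0184]), 'grip_width': np.float64(0.0855)}
scene [[528.2639539    0.         321.21868214]
 [  0.         528.2639539  236.13237846]
 [  0.           0.           1.        ]] [ 0.94393292 -0.53422943  0.87950455] [ 0.91188931  0.23559977 -0.09196578 -0.32325365]
top [[519.9673086    0.         309.50136748]
 [  0.         519.9673086  236.15152992]
 [  0.           0.           1.        ]] [0.42860214 0.0441494  1.0960549 ] [-0.69950534  0.7088559  -0.06134956  0.06672198]
```

View pics/scene0.png

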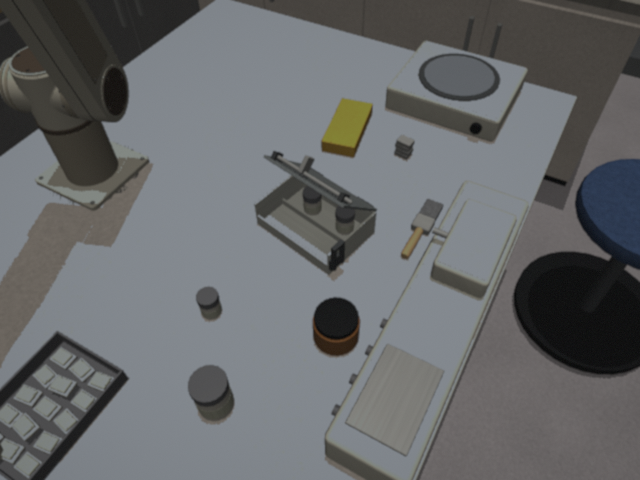

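View pics/top0.png

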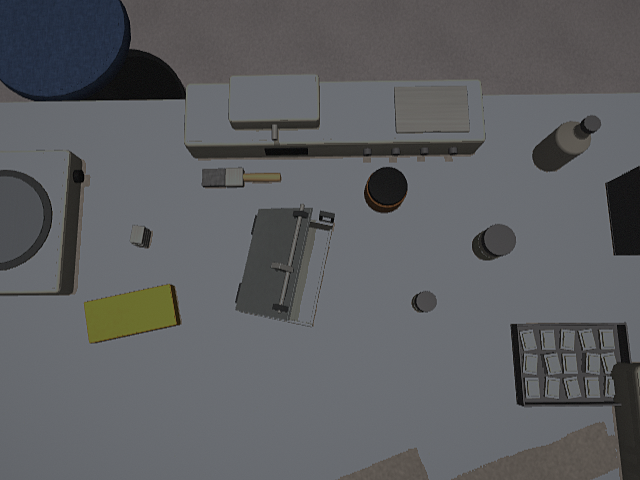

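```bash
cat > h.py <<'E'
import numpy as np, cv2
from scipy.spatial.transform import Rotation as R
def load(f): return dict(np.load(f))
def Rm(c):
    return R.from_quat(c["rotation"]).as_matrix() if np.size(c["rotation"])==4 else c["rotation"]
def cloud(c):
    K=c["camera_matrix"];z=c["range_z"];v,u=np.mgrid[:480,:640]
    P=np.stack([(u-K[0,2])/K[0,0]*z,(v-K[1,2])/K[1,1]*z,z],-1)
    return P@Rm(c).T+c["eye"]
def onz(c,u,v,h):
    K=c["camera_matrix"];d=Rm(c)@np.array([(u-K[0,2])/K[0,0],(v-K[1,2])/K[1,1],1])
    e=c["eye"];return e+d*(h-e[2])/d[2]
def proj(c,p):
    K=c["camera_matrix"];q=(np.asarray(p)-c["eye"])@Rm(c);return q[...,:2]/q[...,2:]*K[0,0]+K[:2,2]
E
python3 - <<'E'
from h import *
for n,(a,b,x,y) in {"top":(220,190,130,150),"scene":(240,140,150,140)}.items():
    c=load(n+"0.npz")
    im=c["image"][b:b+y,a:a+x,::-1]
    im=np.clip(im.astype(float)*1.6,0,255).astype(np.uint8)
    cv2.imwrite(f"pics/{n}crop.png",cv2.resize(im,None,fx=4,fy=4,interpolation=cv2.INTER_CUBIC))
    P=cloud(c)
    print(P[235,300],P[301,425] if n=="top" else P[297,208], "bench", P[400,200] if n=="top" else P[420,300])
E
```

```text
[0.60230959 0.06753079 0.16208085] [ 0.48530824 -0.1765371   0.05657409] bench [0.29507546 0.27706948 0.00299583]
[0.54060145 0.06422047 0.00439071] [ 0.49057804 -0.17975329  0.05565488] bench [ 7.43682482e-01 -2.77614630e-01 -2.12823832e-04]
```

View pics/topcrop.png

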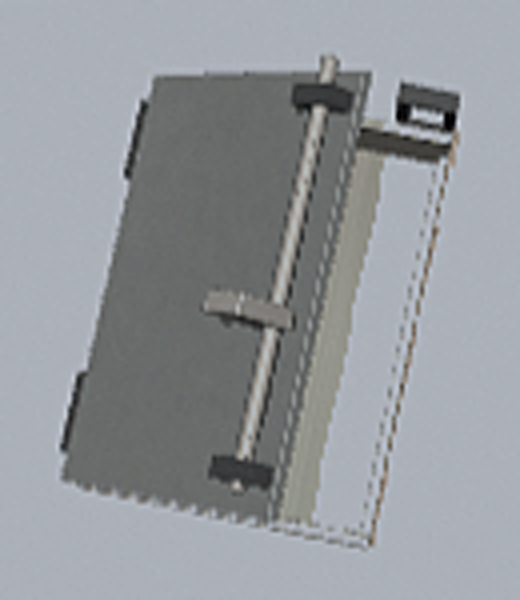

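View pics/scenecrop.png

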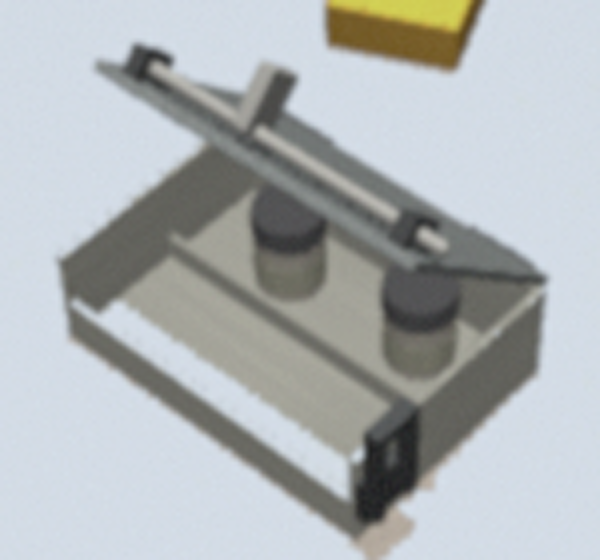

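```bash
cat > fit.py <<'E'
from h import *
from scipy.optimize import least_squares
T=load("top0.npz");S=load("scene0.npz")
# (cam, px, carrier pt)
C=[(T,(372/4+220,545/4+190),(-.105,-.075,.030)),
(T,(397/4+220,83/4+190),(.120,-.045,.0945)),(T,(460/4+220,95/4+190),(.120,-.075,.0945)),
(S,(60/4+240,262/4+140),(-.105,-.075,.066)),(S,(71/4+240,338/4+140),(-.105,-.075,0)),
(S,(545/4+240,290/4+140),(.105,.075,.066)),(S,(540/4+240,374/4+140),(.105,.075,0))]
def W(p,q):
    q=np.asarray(q);c,s=np.cos(p[2]),np.sin(p[2]);return np.array([p[0]+c*q[0]-s*q[1],p[1]+s*q[0]+c*q[1],q[2]])
f=lambda p:np.concatenate([proj(c,W(p,q))-np.array(u) for c,u,q in C])
r=least_squares(f,[.57,.07,-.2],loss="soft_l1")
print(r.x,np.degrees(r.x[2]));print(f(r.x).reshape(-1,2).round(1))
np.save("car.npy",r.x)
# pot
for c,(u,v),n in((T,(425,301),"top"),(S,(208,297),"sc")):
    P=cloud(c);m=np.zeros((480,640),bool);m[v-25:v+25,u-25:u+25]=True
    m&=(P[...,2]>.045)&(P[...,2]<.075)
    q=P[m];print(n,m.sum(),q.min(0),q.max(0),(q.min(0)+q.max(0))/2)
    mm=m.astype(np.uint8);(cx,cy),rr=cv2.minEnclosingCircle(max(cv2.findContours(mm,0,1)[0],key=cv2.contourArea))
    print(onz(c,cx,cy,.056),rr,cx,cy)
P=cloud(T);p=r.x
c,s=np.cos(p[2]),np.sin(p[2]);Q=(P-[p[0],p[1],0]);L=np.stack([c*Q[...,0]+s*Q[...,1],-s*Q[...,0]+c*Q[...,1],Q[...,2]],-1)
m=(abs(L[...,0])<.1)&(L[...,1]<.05)&(L[...,1]>-.03)&(L[...,2]>.09)&(L[...,2]<.165)
A=L[m];k=np.polyfit(A[:,1],A[:,2],1);print("lid slope",np.degrees(np.arctan(k[0])),"z at y75",np.polyval(k,.075))
m=(abs(L[...,0]+.02)<.02)&(L[...,1]<.0)&(L[...,2]>.175);print("fin",L[m].mean(0),L[m].max(0),L[m].min(0))
for n,d in (("fin",(-.02,)) ,):
    a=.75;y=.075-.135*np.cos(a)+.032*np.sin(a);z=.066+.135*np.sin(a)+.032*np.cos(a);print("fin carrier",y,z,W(p,(-.02,y,z)),"px",proj(T,W(p,(-.02,y,z))))
E
python3 fit.py
```

```text
[ 0.55823778  0.09859001 -0.21591703] -12.371134554110416
[[-0.8 -0.3]
 [ 0.9 -1.4]
 [ 0.  -1.4]
 [-1.7 -1.6]
 [-1.  -0.2]
 [ 0.3 -0.1]
 [-0.5 -0.7]]
top 358 [ 0.46558864 -0.19898606  0.04619955] [ 0.50566799 -0.15840118  0.06193247] [ 0.48562831 -0.17869362  0.05406601]
[ 0.48489715 -0.17750272  0.056     ] 10.92263412475586 425.4375 301.21875
sc 392 [ 0.4643507  -0.19972958  0.04539703] [ 0.50783781 -0.15767977  0.05961334] [ 0.48609426 -0.17870467  0.05250518]
[ 0.48914096 -0.18079332  0.056     ] 11.401854515075684 207.0 297.0
lid slope -43.04694779086026 z at y75 0.07468601408926613
fin [-0.01759949 -0.0111274   0.18721425] [-0.00273881 -0.00061795  0.20060061] [-0.03335972 -0.03046092  0.17502266]
fin carrier -0.0019655569772191357 0.18143527640711238 [0.53828107 0.10095496 0.18143528] px [281.14825153 268.85180347]
```

```bash
cat > plan.py <<'E'
from h import *
from workcell import bot
# usage: python plan.py x,y,z,turn_deg(tool z),nrows ...  waypoints (world, abs)
import sys
o=bot.get_obs();p=np.array(o["eef_pos"]);Q=R.from_quat(o["tool_rot"]);rows=[]
for a in sys.argv[1:]:
    x,y,z,t,n=map(float,a.split(","));n=int(n);s=(np.array([x,y,z])-p)
    for i in range(n):
        d=Q.inv().apply((np.array([x,y,z])-p)/(n-i));d=np.round(d,3);r=round(t/n,1)
        rows.append([*map(float,d),r]);p=p+Q.apply(d);Q=Q*R.from_euler("z",r,degrees=True)
for i in range(0,len(rows),8):print(str(rows[i:i+8]).replace(" ","").replace("-0.0,","0,"))
M=Q.as_matrix();print("end",p.round(3),"toolx ang",np.degrees(np.arctan2(M[1,0],M[0,0])).round(1))
E
cat > st.py <<'E'
from h import *
from workcell import bot
o=bot.get_obs();M=R.from_quat(o["tool_rot"]).as_matrix();p=np.load("car.npy")
Rc=R.from_euler("z",p[2]).as_matrix()
print("t",o["clock"].round(2),"pos",o["eef_pos"].round(4),"w",round(float(o["grip_width"]),4),"F",o["ft_force"].round(1))
print("carrier pos mm",(1000*(o["eef_pos"]-[p[0],p[1],0])@Rc).round(1),"tool z in carrier",(M[:,2]@Rc).round(3),"x",(M[:,0]@Rc).round(3))
print("j",o["joint_pos"].round(3))
E
python3 plan.py .45,-.2,.33,-33,9 .45,.25,.33,-33,11 .2,.57,.33,-33,12;python3 st.py
```

```text
[[-0.017,-0.039,-0.01,-3.7],[-0.014,-0.04,-0.01,-3.7],[-0.012,-0.041,-0.01,-3.7],[-0.009,-0.041,-0.01,-3.7],[-0.007,-0.042,-0.01,-3.7],[-0.004,-0.042,-0.01,-3.7],[-0.001,-0.042,-0.009,-3.7],[0.002,-0.043,-0.01,-3.7]]
[[0.004,-0.042,-0.009,-3.7],[-0.024,-0.033,0.0,-3.0],[-0.022,-0.034,0.0,-3.0],[-0.02,-0.036,0.0,-3.0],[-0.019,-0.036,0.0,-3.0],[-0.017,-0.037,0.0,-3.0],[-0.014,-0.038,0.0,-3.0],[-0.013,-0.039,0.0,-3.0]]
[[-0.01,-0.04,0.0,-3.0],[-0.008,-0.04,0.0,-3.0],[-0.007,-0.041,0.0,-3.0],[-0.004,-0.041,0.001,-3.0],[-0.022,-0.026,0.0,-2.8],[-0.021,-0.027,0.0,-2.8],[-0.02,-0.027,0.0,-2.8],[-0.018,-0.028,0.0,-2.8]]
[[-0.017,-0.029,0.0,-2.8],[-0.015,-0.03,0.0,-2.8],[-0.014,-0.031,0.0,-2.8],[-0.012,-0.032,0.0,-2.8],[-0.011,-0.032,0.0,-2.8],[-0.009,-0.033,0.0,-2.8],[-0.008,-0.033,0.0,-2.8],[-0.005,-0.033,0.0,-2.8]]
end [0.2  0.57 0.33] toolx ang 30.7Traceback (most recent call last):
  File "st.py", line 5, in <module>
    print("t",o["clock"].round(2),"pos",o["eef_pos"].round(4),"w",round(float(o["grip_width"]),4),"F",o["ft_force"].round(1))
              ^^^^^^^^^^^^^^^^
AttributeError: 'float' object has no attribute 'round'
```

>>> send_rows --increments '[[[-0.017, -0.039, -0.01, -3.7], [-0.014, -0.04, -0.01, -3.7], [-0.012, -0.041, -0.01, -3.7], [-0.009, -0.041, -0.01, -3.7], [-0.007, -0.042, -0.01, -3.7], [-0.004, -0.042, -0.01, -3.7], [-0.001, -0.042, -0.009, -3.7], [0.002, -0.043, -0.01, -3.7]]]'

```text
clock: 0.9
eef_pos: [0.4219, -0.2225, 0.3179]
tool_rot: [0.942, -0.336, -0.005, -0.003]
ft_force: [1.8, -0.2, 0.1]
grip_width: 0.0854
```

```bash
sed -i 's/o\["clock"\].round(2)/round(float(o["clock"]),2)/' st.py; python3 st.py; python3 plan.py .45,.2,.33,-37,10 .2,.57,.33,-37,14
```

```text
t 0.9 pos [ 0.4219 -0.2225  0.3179] w 0.0854 F [ 1.8 -0.2  0.1]
carrier pos mm [ -64.4 -342.8  317.9] tool z in carrier [-0.01   0.007 -1.   ] x [ 0.892 -0.452 -0.012]
j [-0.488  0.184  0.128  1.526  0.005  1.767]
[[-0.025,-0.035,-0.001,-3.7],[-0.022,-0.036,-0.001,-3.7],[-0.02,-0.037,-0.001,-3.7],[-0.017,-0.039,-0.001,-3.7],[-0.015,-0.04,-0.001,-3.7],[-0.012,-0.04,-0.001,-3.7],[-0.01,-0.041,-0.001,-3.7],[-0.007,-0.042,0,-3.7]]
[[-0.004,-0.042,-0.001,-3.7],[-0.002,-0.042,0,-3.7],[-0.019,-0.026,0.0,-2.6],[-0.018,-0.027,0.0,-2.6],[-0.016,-0.027,0.0,-2.6],[-0.015,-0.028,0.0,-2.6],[-0.014,-0.029,0.001,-2.6],[-0.013,-0.029,0.0,-2.6]]
[[-0.011,-0.03,0.001,-2.6],[-0.01,-0.03,0.0,-2.6],[-0.009,-0.031,0.001,-2.6],[-0.007,-0.031,0.0,-2.6],[-0.006,-0.031,0.001,-2.6],[-0.004,-0.032,0.0,-2.6],[-0.003,-0.032,0.001,-2.6],[-0.001,-0.031,0.0,-2.6]]
end [0.2  0.57 0.33] toolx ang 34.2
```

>>> send_rows --increments '[[[-0.025, -0.035, -0.001, -3.7], [-0.022, -0.036, -0.001, -3.7], [-0.02, -0.037, -0.001, -3.7], [-0.017, -0.039, -0.001, -3.7], [-0.015, -0.04, -0.001, -3.7], [-0.012, -0.04, -0.001, -3.7], [-0.01, -0.041, -0.001, -3.7], [-0.007, -0.042, 0, -3.7]]]'

```text
clock: 1.7
eef_pos: [0.4432, 0.1288, 0.3253]
tool_rot: [0.997, -0.073, -0.006, -0.004]
ft_force: [0.6, -0.2, 0.3]
grip_width: 0.0853
```

>>> send_rows --increments '[[[-0.004, -0.042, -0.001, -3.7], [-0.002, -0.042, 0, -3.7], [-0.019, -0.026, 0.0, -2.6], [-0.018, -0.027, 0.0, -2.6], [-0.016, -0.027, 0.0, -2.6], [-0.015, -0.028, 0.0, -2.6], [-0.014, -0.029, 0.001, -2.6], [-0.013, -0.029, 0.0, -2.6]]]'

```text
clock: 2.5
eef_pos: [0.3283, 0.3798, 0.3231]
tool_rot: [0.99, 0.138, -0.009, -0.003]
ft_force: [0.6, -0.4, -0.1]
grip_width: 0.0854
```

>>> send_rows --increments '[[[-0.011, -0.03, 0.001, -2.6], [-0.01, -0.03, 0.0, -2.6], [-0.009, -0.031, 0.001, -2.6], [-0.007, -0.031, 0.0, -2.6], [-0.006, -0.031, 0.001, -2.6], [-0.004, -0.032, 0.0, -2.6], [-0.003, -0.032, 0.001, -2.6], [-0.001, -0.031, 0.0, -2.6]]]'

```text
clock: 3.3
eef_pos: [0.1666, 0.5895, 0.3174]
tool_rot: [0.947, 0.322, -0.011, -0.001]
ft_force: [0.8, -0.4, -0.9]
grip_width: 0.0853
```

```bash
python3 st.py; python3 plan.py .26,.9,.33,0,8
```

```text
t 3.3 pos [0.1666 0.5895 0.3174] w 0.0853 F [ 0.8 -0.4 -0.9]
carrier pos mm [-487.7  395.6  317.4] tool z in carrier [-0.02 -0.01 -1.  ] x [ 0.643  0.765 -0.021]
j [1.286 0.478 0.54  1.645 0.019 2.201]
[[0.033,-0.024,-0.002,0.0],[0.033,-0.024,-0.002,0.0],[0.033,-0.024,-0.002,0.0],[0.033,-0.023,-0.002,0.0],[0.033,-0.024,-0.002,0.0],[0.033,-0.023,-0.002,0.0],[0.033,-0.024,-0.002,0.0],[0.032,-0.023,-0.002,0.0]]
end [0.26 0.9  0.33] toolx ang 37.6
```

>>> send_rows --increments '[[[0.033, -0.024, -0.002, 0], [0.033, -0.024, -0.002, 0], [0.033, -0.024, -0.002, 0], [0.033, -0.024, -0.002, 0], [0.033, -0.024, -0.002, 0], [0.033, -0.024, -0.002, 0], [0.033, -0.024, -0.002, 0], [0.033, -0.024, -0.002, 0]]]'

```text
clock: 4.1
eef_pos: [0.2159, 0.7825, 0.2487]
tool_rot: [0.945, 0.325, 0.015, -0.04]
ft_force: [0.3, 0.6, 0.7]
grip_width: 0.0855
```

```bash
python3 st.py
```

```text
t 4.1 pos [0.2159 0.7825 0.2487] w 0.0855 F [0.3 0.6 0.7]
carrier pos mm [-481.   594.7  248.7] tool z in carrier [-0.016  0.083 -0.996] x [0.638 0.768 0.053]
j [1.294 0.974 1.273 1.789 0.021 2.203]
```

>>> send_rows --increments '[[[0.039, -0.028, -0.01, 0], [0.039, -0.028, -0.01, 0], [0.039, -0.028, -0.01, 0], [0.039, -0.028, -0.01, 0], [0.039, -0.028, -0.01, 0], [0.039, -0.028, -0.01, 0], [0.039, -0.028, -0.01, 0], [0.039, -0.028, -0.01, 0]]]'

```text
clock: 4.9
eef_pos: [0.251, 0.8888, 0.2595]
tool_rot: [0.931, 0.319, 0.092, -0.152]
ft_force: [-0.4, 0.7, 0.4]
grip_width: 0.0854
```

```bash
python3 st.py
```

```text
t 4.9 pos [0.251  0.8888 0.2595] w 0.0854 F [-0.4  0.7  0.4]
carrier pos mm [-469.4  706.   259.5] tool z in carrier [ 0.     0.35  -0.937] x [0.641 0.719 0.269]
j [1.288 0.99  1.273 1.497 0.023 2.204]
```

```bash
python3 plan.py .25,.6,.34,16,8 .44,.2,.36,20,12 .487,-.177,.25,14,12
```

```text
[[-0.018,0.025,-0.022,2.0],[-0.017,0.025,-0.022,2.0],[-0.016,0.026,-0.022,2.0],[-0.015,0.027,-0.022,2.0],[-0.014,0.027,-0.022,2.0],[-0.013,0.027,-0.021,2.0],[-0.012,0.028,-0.022,2.0],[-0.012,0.028,-0.021,2.0]]
[[0.004,0.035,-0.012,1.7],[0.005,0.035,-0.012,1.7],[0.006,0.035,-0.012,1.7],[0.007,0.034,-0.012,1.7],[0.008,0.034,-0.012,1.7],[0.009,0.034,-0.012,1.7],[0.01,0.034,-0.012,1.7],[0.01,0.033,-0.011,1.7]]
[[0.012,0.033,-0.012,1.7],[0.012,0.033,-0.011,1.7],[0.014,0.032,-0.012,1.7],[0.014,0.032,-0.011,1.7],[0.003,0.033,-0.002,1.2],[0.004,0.033,-0.002,1.2],[0.004,0.033,-0.002,1.2],[0.005,0.032,-0.002,1.2]]
[[0.006,0.032,-0.002,1.2],[0.006,0.032,-0.002,1.2],[0.007,0.032,-0.002,1.2],[0.007,0.032,-0.002,1.2],[0.008,0.032,-0.002,1.2],[0.009,0.032,-0.002,1.2],[0.01,0.031,-0.001,1.2],[0.01,0.032,-0.002,1.2]]
end [ 0.487 -0.178  0.25 ] toolx ang -13.0
```

>>> send_rows --increments '[[[-0.018, 0.025, -0.022, 2.0], [-0.017, 0.025, -0.022, 2.0], [-0.016, 0.026, -0.022, 2.0], [-0.015, 0.027, -0.022, 2.0], [-0.014, 0.027, -0.022, 2.0], [-0.013, 0.027, -0.021, 2.0], [-0.012, 0.028, -0.022, 2.0], [-0.012, 0.028, -0.021, 2.0]]]'

```text
clock: 5.7
eef_pos: [0.2493, 0.6034, 0.3169]
tool_rot: [0.969, 0.187, 0.063, -0.152]
ft_force: [1.1, 0.5, 0.0]
grip_width: 0.0854
```

```bash
python3 st.py;python3 plan.py .44,.2,.36,20,12 .487,-.177,.25,14,12
```

```text
t 5.7 pos [0.2493 0.6034 0.3169] w 0.0854 F [1.1 0.5 0. ]
carrier pos mm [-409.9  426.9  316.9] tool z in carrier [-0.004  0.324 -0.946] x [0.828 0.532 0.179]
j [1.147 0.282 0.198 1.164 0.07  2.349]
[[0.004,0.035,-0.013,1.7],[0.005,0.035,-0.013,1.7],[0.006,0.034,-0.013,1.7],[0.007,0.034,-0.013,1.7],[0.008,0.034,-0.013,1.7],[0.009,0.034,-0.013,1.7],[0.01,0.034,-0.013,1.7],[0.011,0.033,-0.013,1.7]]
[[0.012,0.033,-0.013,1.7],[0.012,0.033,-0.013,1.7],[0.014,0.032,-0.013,1.7],[0.014,0.032,-0.013,1.7],[0.003,0.033,-0.001,1.2],[0.004,0.033,-0.001,1.2],[0.004,0.033,-0.001,1.2],[0.005,0.032,-0.001,1.2]]
[[0.006,0.032,-0.001,1.2],[0.006,0.032,-0.001,1.2],[0.007,0.032,-0.001,1.2],[0.007,0.032,-0.001,1.2],[0.008,0.032,-0.001,1.2],[0.009,0.032,-0.001,1.2],[0.01,0.032,-0.001,1.2],[0.01,0.031,-0.002,1.2]]
end [ 0.487 -0.177  0.25 ] toolx ang -12.9
```

>>> send_rows --increments '[[[0.004, 0.035, -0.013, 1.7], [0.005, 0.035, -0.013, 1.7], [0.006, 0.034, -0.013, 1.7], [0.007, 0.034, -0.013, 1.7], [0.008, 0.034, -0.013, 1.7], [0.009, 0.034, -0.013, 1.7], [0.01, 0.034, -0.013, 1.7], [0.011, 0.033, -0.013, 1.7]]]'

```text
clock: 6.5
eef_pos: [0.3759, 0.3216, 0.3445]
tool_rot: [0.984, 0.068, 0.042, -0.157]
ft_force: [0.3, 0.3, 0.1]
grip_width: 0.0853
```

>>> send_rows --increments '[[[0.012, 0.033, -0.013, 1.7], [0.012, 0.033, -0.013, 1.7], [0.014, 0.032, -0.013, 1.7], [0.014, 0.032, -0.013, 1.7], [0.003, 0.033, -0.001, 1.2], [0.004, 0.033, -0.001, 1.2], [0.004, 0.033, -0.001, 1.2], [0.005, 0.032, -0.001, 1.2]]]'

```text
clock: 7.3
eef_pos: [0.4543, 0.0477, 0.3203]
tool_rot: [0.986, -0.036, 0.025, -0.16]
ft_force: [0.9, 0.5, 0.2]
grip_width: 0.0855
```

```bash
python3 st.py;python3 plan.py .487,-.177,.22,9.8,8 
```

```text
t 7.3 pos [0.4543 0.0477 0.3203] w 0.0855 F [0.9 0.5 0.2]
carrier pos mm [-90.6 -72.  320.3] tool z in carrier [-0.007  0.319 -0.948] x [0.99  0.135 0.038]
j [-0.1    0.092 -0.013  1.435  0.323  1.55 ]
[[0.006,0.03,0.003,1.2],[0.006,0.03,0.003,1.2],[0.007,0.03,0.003,1.2],[0.008,0.03,0.004,1.2],[0.008,0.03,0.003,1.2],[0.009,0.03,0.004,1.2],[0.01,0.029,0.003,1.2],[0.01,0.029,0.004,1.2]]
end [ 0.487 -0.177  0.22 ] toolx ang -13.7
```

>>> send_rows --increments '[[[0.006, 0.03, 0.003, 1.0], [0.006, 0.03, 0.003, 1.0], [0.007, 0.03, 0.003, 1.0], [0.008, 0.03, 0.004, 1.0], [0.008, 0.03, 0.003, 1.0], [0.009, 0.03, 0.004, 1.0], [0.01, 0.029, 0.003, 1.0], [0.01, 0.029, 0.004, 1.0]]]'

```text
clock: 8.1
eef_pos: [0.4869, -0.1868, 0.2128]
tool_rot: [0.981, -0.11, 0.011, -0.162]
ft_force: [0.7, -0.0, -0.4]
grip_width: 0.0854
```

```bash
python3 st.py;python3 plan.py .4866,-.1763,.12,0,8; python3 - <<'E'
from h import *
from workcell import viewer
c=viewer.camera("wrist");cv2.imwrite("pics/w1.png",c["image"][:,:,::-1])
c=viewer.camera("scene");cv2.imwrite("pics/s1.png",c["image"][:,:,::-1])
E
```

```text
t 8.1 pos [ 0.4869 -0.1868  0.2128] w 0.0854 F [ 0.7 -0.  -0.4]
carrier pos mm [  -8.6 -294.1  212.8] tool z in carrier [-0.012  0.319 -0.948] x [ 1.    -0.004 -0.014]
j [-0.535  0.379  0.078  1.387  0.304  1.24 ]
[[0,0.002,0.011,0.0],[0,0.003,0.011,0.0],[0,0.002,0.012,0.0],[0,0.003,0.011,0.0],[0,0.002,0.012,0.0],[0,0.003,0.011,0.0],[-0.001,0.002,0.012,0.0],[0,0.003,0.011,0.0]]
end [ 0.487 -0.176  0.12 ] toolx ang -12.6
```

View pics/w1.png

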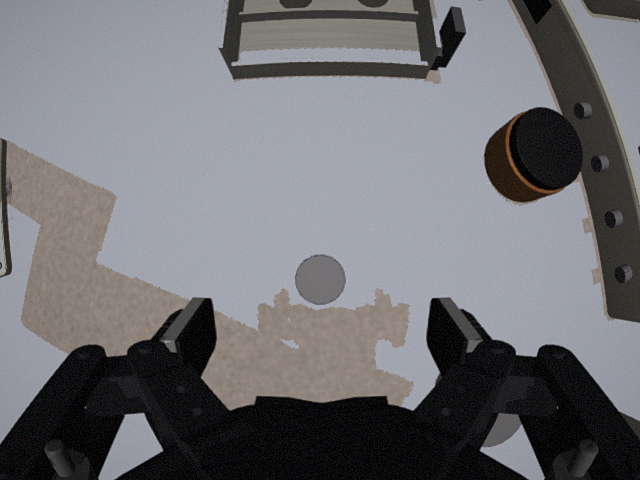

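View pics/s1.png

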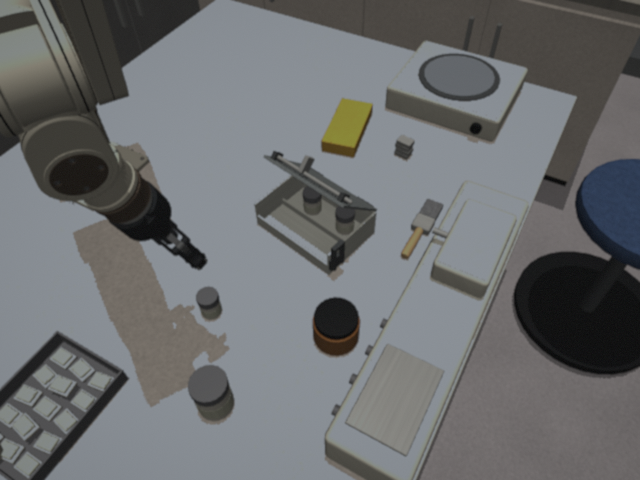

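>>> send_rows --increments '[[[0, 0.002, 0.011, 0], [0, 0.003, 0.011, 0], [0, 0.002, 0.012, 0], [0, 0.003, 0.011, 0], [0, 0.002, 0.012, 0], [0, 0.003, 0.011, 0], [0, 0.002, 0.012, 0], [0, 0.003, 0.011, 0]]]'

```text
clock: 9.0
eef_pos: [0.486, -0.172, 0.1124]
tool_rot: [0.981, -0.108, 0.009, -0.162]
ft_force: [-0.7, 0.4, -0.2]
grip_width: 0.0857
```

```bash
python3 st.py;python3 plan.py .4866,-.1763,.0385,0,8
```

```text
t 9.0 pos [ 0.486  -0.172   0.1124] w 0.0857 F [-0.7  0.4 -0.2]
carrier pos mm [ -12.6 -279.7  112.4] tool z in carrier [-0.016  0.32  -0.947] x [ 1.    -0.001 -0.017]
j [-0.512  0.445 -0.099  1.141  0.306  1.261]
[[0.0,0.003,0.009,0.0],[0.0,0.004,0.009,0.0],[0.0,0.003,0.008,0.0],[0.001,0.004,0.009,0.0],[0.0,0.003,0.008,0.0],[0.001,0.004,0.009,0.0],[0.0,0.003,0.008,0.0],[0.001,0.004,0.009,0.0]]
end [ 0.487 -0.177  0.038] toolx ang -12.4
```

>>> send_rows --increments '[[[0, 0.003, 0.008, 0], [0, 0.003, 0.008, 0], [0, 0.003, 0.008, 0], [0.001, 0.003, 0.008, 0], [0, 0.003, 0.008, 0], [0.001, 0.003, 0.008, 0], [0, 0.003, 0.007, 0], [0.001, 0.003, 0.006, 0]]]'

```text
clock: 9.8
eef_pos: [0.487, -0.1754, 0.0409]
tool_rot: [0.981, -0.108, 0.009, -0.162]
ft_force: [-0.9, 0.4, -0.2]
grip_width: 0.0857
```

```bash
python3 st.py;python3 plan.py .4866,-.1763,.0385,0,1
```

```text
t 9.8 pos [ 0.487  -0.1754  0.0409] w 0.0857 F [-0.9  0.4 -0.2]
carrier pos mm [ -10.8 -282.9   40.9] tool z in carrier [-0.016  0.32  -0.947] x [ 1.    -0.    -0.017]
j [-0.516  0.532 -0.171  0.983  0.306  1.255]
[[0,0.002,0.002,0.0]]
end [ 0.487 -0.177  0.038] toolx ang -12.4
```

Well placed; close.

>>> send_rows --increments '[[[0, 0.001, 0.001, 0], [0, 0, 0, 0], [0, 0, 0, 0], [0, 0, 0, 0], [0, 0, 0, 0], [0, 0, 0, 0], [0, 0, 0, 0], [0, 0, 0, 0]]]' --hand 1

```text
clock: 10.6
eef_pos: [0.4871, -0.1764, 0.0394]
tool_rot: [0.981, -0.108, 0.009, -0.162]
ft_force: [0.7, 0.5, -1.4]
grip_width: 0.0401
```

```bash
python3 st.py; python3 plan.py .4866,-.1763,.2,0,8;  python3 - <<'E'
from h import *
from workcell import viewer
c=viewer.camera("wrist");cv2.imwrite("pics/w2.png",c["image"][:,:,::-1])
E
```

```text
t 10.6 pos [ 0.4871 -0.1764  0.0394] w 0.0401 F [ 0.7  0.5 -1.4]
carrier pos mm [ -10.6 -283.9   39.4] tool z in carrier [-0.016  0.32  -0.947] x [ 1.    -0.    -0.017]
j [-0.518  0.535 -0.171  0.981  0.305  1.254]
[[0,-0.006,-0.019,0.0],[0,-0.006,-0.019,0.0],[-0.001,-0.007,-0.019,0.0],[0,-0.006,-0.019,0.0],[-0.001,-0.007,-0.019,0.0],[0,-0.006,-0.019,0.0],[-0.001,-0.007,-0.019,0.0],[0,-0.006,-0.019,0.0]]
end [ 0.487 -0.177  0.2  ] toolx ang -12.4
```

View pics/w2.png

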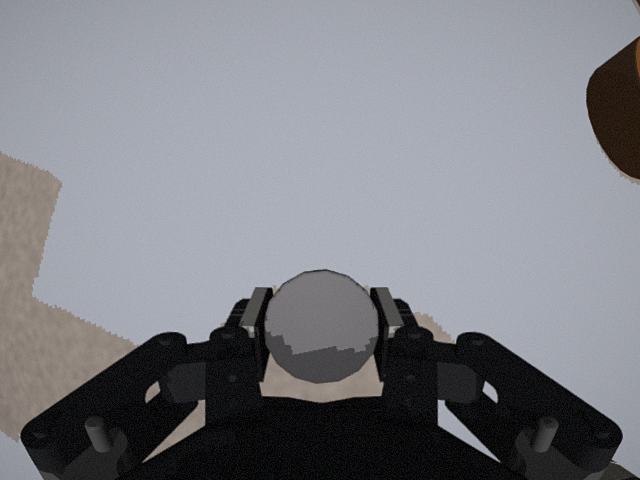

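```bash
cat > cw.py <<'E'
import sys,numpy as np
p=np.load("car.npy");c,s=np.cos(p[2]),np.sin(p[2])
for a in sys.argv[1:]:
    v=[float(t) for t in a.split(",")];x,y,z=[t/1000 for t in v[:3]]
    print(",".join(f"{t:.4f}" for t in (p[0]+c*x-s*y,p[1]+s*x+c*y,z))+"".join(f",{t:g}" for t in v[3:]))
E
python3 plan.py $(python3 cw.py -5,-270,130,0,6 0,-150,130,0,10); python3 - <<'E'
import numpy as np
p=np.load("car.npy");c,s=np.cos(p[2]),np.sin(p[2]);d=np.array([.486,-.179])-p[:2];print("pot carrier",c*d[0]+s*d[1],-s*d[0]+c*d[1])
E
```

```text
[[0.001,-0.007,-0.014,0.0],[0.001,-0.007,-0.014,0.0],[0.001,-0.007,-0.013,0.0],[0.0,-0.007,-0.014,0.0],[0.001,-0.007,-0.013,0.0],[0.0,-0.007,-0.014,0.0],[0.001,-0.011,0.004,0.0],[0.0,-0.011,0.004,0.0]]
[[0.001,-0.011,0.004,0.0],[0.0,-0.012,0.004,0.0],[0.001,-0.011,0.004,0.0],[0.0,-0.012,0.004,0.0],[0.001,-0.011,0.004,0.0],[0.0,-0.012,0.004,0.0],[0.001,-0.011,0.003,0.0],[0.0,-0.012,0.004,0.0]]
end [ 0.526 -0.048  0.13 ] toolx ang -12.4
pot carrier -0.011088658152825386 -0.2866209233101238
```

>>> send_rows --increments '[[[0.001, -0.007, -0.014, 0], [0.001, -0.007, -0.014, 0], [0.001, -0.007, -0.014, 0], [0, -0.007, -0.014, 0], [0.001, -0.007, -0.014, 0], [0, -0.007, -0.014, 0], [0.001, -0.011, 0.003, 0], [0, -0.011, 0.003, 0]]]'

```text
clock: 11.45
eef_pos: [0.5006, -0.1418, 0.1354]
tool_rot: [0.981, -0.109, 0.008, -0.162]
ft_force: [-0.3, -0.9, -0.4]
grip_width: 0.0397
```

>>> send_rows --increments '[[[0.001, -0.011, 0.003, 0], [0, -0.012, 0.003, 0], [0.001, -0.011, 0.003, 0], [0, -0.012, 0.003, 0], [0.001, -0.011, 0.003, 0], [0, -0.012, 0.003, 0], [0.001, -0.011, 0.003, 0], [0, -0.012, 0.003, 0]]]'

```text
clock: 12.25
eef_pos: [0.525, -0.0394, 0.1392]
tool_rot: [0.981, -0.109, 0.004, -0.163]
ft_force: [0.4, -0.5, -0.7]
grip_width: 0.0399
```

```bash
python3 st.py;  python3 - <<'E'
from h import *
from workcell import viewer
c=viewer.camera("wrist");np.savez("w3.npz",**c)
K=c["camera_matrix"];print(K,c["eye"])
def pf(p):
    q=(np.asarray(p)-c["eye"])@Rm(c);r=np.hypot(q[0],q[1]);t=np.arctan2(r,q[2]);return K[:2,2]+K[0,0]*t*q[:2]/r
p=np.load("car.npy")
def W(q):
    cc,s=np.cos(p[2]),np.sin(p[2]);return np.array([p[0]+cc*q[0]-s*q[1],p[1]+s*q[0]+cc*q[1],q[2]])
im=c["image"][:,:,::-1].copy()
for q in [(-.105,-.075,.03),(.105,-.075,.03),(-.105,-.075,.066),(.105,-.075,.066),(0,-.075,.03),(-.1,.0,.022),(.1,0,.022),(0,0,.022),(.12,-.075,.0945),(.12,-.045,.0945),(-.104,-.0347,.168),(.104,-.0347,.168),(0,-.0347,.168)]:
    u=pf(W(q));print(q,u.round(1));
    if 0<=u[0]<640 and 0<=u[1]<480: cv2.circle(im,tuple(int(round(t)) for t in u),2,(0,0,255),-1)
cv2.imwrite("pics/w3.png",im)
c=viewer.camera("scene");cv2.imwrite("pics/s3.png",cv2.resize(c["image"][120:320,140:400,::-1],None,fx=3,fy=3))
E
```

```text
t 12.25 pos [ 0.525  -0.0394  0.1392] w 0.0399 F [ 0.4 -0.5 -0.7]
carrier pos mm [  -2.9 -141.9  139.2] tool z in carrier [-0.025  0.322 -0.947] x [ 1.    -0.    -0.027]
j [-0.254  0.386 -0.113  1.111  0.326  1.531]
[[371.64829954   0.         321.02291073]
 [  0.         371.64829954 242.86154202]
 [  0.           0.           1.        ]] [ 0.53211723 -0.02014555  0.28692114]
(-0.105, -0.075, 0.03) [188.3 201. ]
(0.105, -0.075, 0.03) [473.2 200.3]
(-0.105, -0.075, 0.066) [168.4 191.8]
(0.105, -0.075, 0.066) [493.1 191. ]
(0, -0.075, 0.03) [330.8 198.5]
(-0.1, 0.0, 0.022) [204.7 110.9]
(0.1, 0, 0.022) [455.8 109.8]
(0, 0, 0.022) [330.2 105.2]
(0.12, -0.075, 0.0945) [534.2 183. ]
(0.12, -0.045, 0.0945) [528.7 134.8]
(-0.104, -0.0347, 0.168) [89.9 60.5]
(0.104, -0.0347, 0.168) [569.8  57.8]
(0, -0.0347, 0.168) [329.6  30.6]
```

View pics/w3.png

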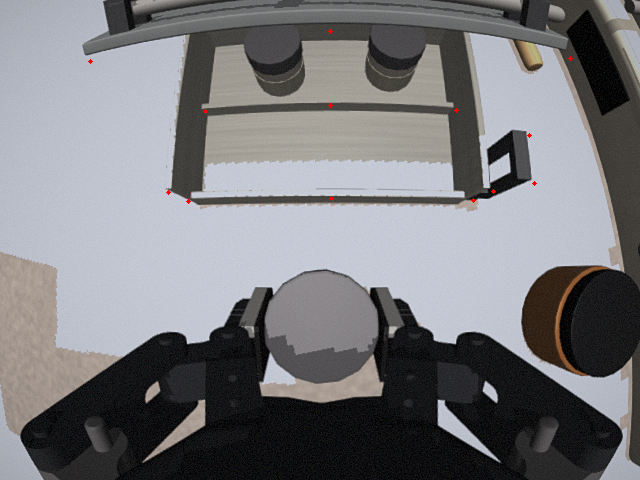

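View pics/s3.png

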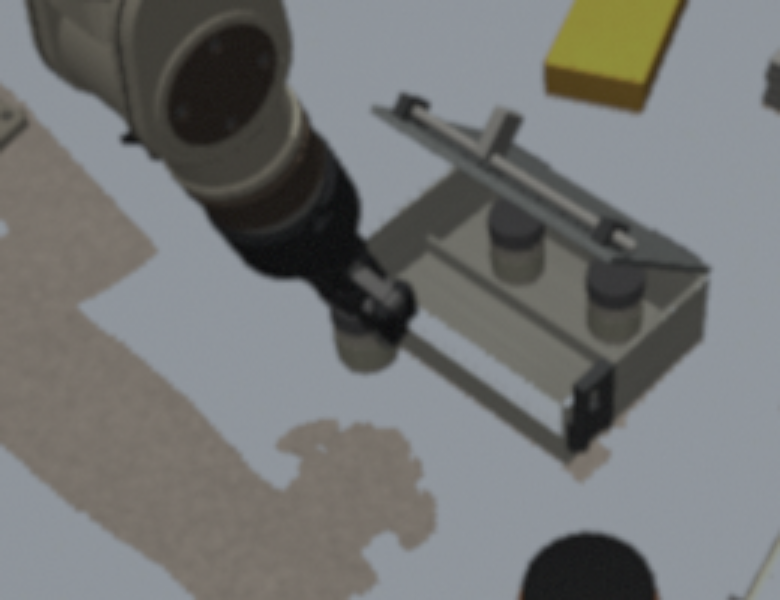

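```bash
python3 plan.py $(python3 cw.py -1,-54,84,0,8)
```

```text
[[0.0,-0.008,0.01,0.0],[0.001,-0.008,0.01,0.0],[0.0,-0.008,0.01,0.0],[0.001,-0.008,0.01,0.0],[0.0,-0.008,0.01,0.0],[0.001,-0.008,0.01,0.0],[0.0,-0.008,0.01,0.0],[0.001,-0.009,0.011,0.0]]
end [0.546 0.046 0.084] toolx ang -12.2
```

>>> send_rows --increments '[[[0, -0.008, 0.01, 0], [0.001, -0.008, 0.01, 0], [0, -0.008, 0.01, 0], [0.001, -0.008, 0.01, 0], [0, -0.008, 0.01, 0], [0.001, -0.008, 0.01, 0], [0, -0.008, 0.009, 0], [0.001, -0.007, 0.008, 0]]]'

```text
clock: 13.15
eef_pos: [0.5466, 0.0488, 0.0815]
tool_rot: [0.981, -0.109, 0.004, -0.163]
ft_force: [-0.6, 0.7, -0.9]
grip_width: 0.0402
```

```bash
python3 st.py; python3 plan.py $(python3 cw.py -1,-45.3,69,0,4 -1,-43.3,46,0,4);  python3 - <<'E'
from h import *
from workcell import viewer
c=viewer.camera("scene");cv2.imwrite("pics/s4.png",cv2.resize(c["image"][120:320,140:400,::-1],None,fx=3,fy=3))
E
```

```text
t 13.15 pos [0.5466 0.0488 0.0815] w 0.0402 F [-0.6  0.7 -0.9]
carrier pos mm [ -0.7 -51.1  81.5] tool z in carrier [-0.026  0.321 -0.947] x [ 1.    -0.    -0.028]
j [-0.083  0.449 -0.185  0.919  0.328  1.711]
[[0.0,0,0.003,0.0],[0.0,-0.001,0.004,0.0],[0.0,0,0.003,0.0],[0.0,-0.001,0.004,0.0],[0.0,0.002,0.006,0.0],[0.0,0.001,0.005,0.0],[0.0,0.002,0.006,0.0],[0.001,0.001,0.005,0.0]]
end [0.548 0.056 0.046] toolx ang -12.4
```

View pics/s4.png

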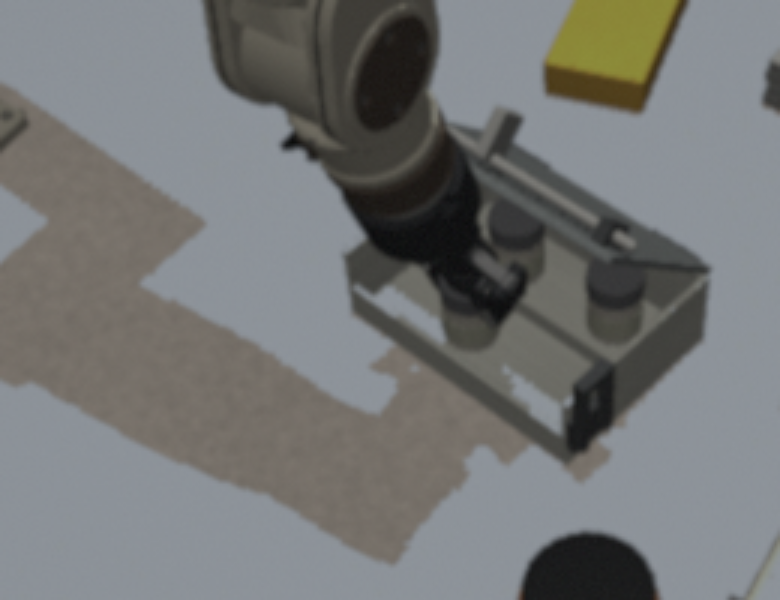

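>>> send_rows --increments '[[[0, 0, 0.003, 0], [0, -0.001, 0.004, 0], [0, 0, 0.003, 0], [0, -0.001, 0.004, 0], [0, 0.002, 0.005, 0], [0, 0.001, 0.005, 0], [0, 0.002, 0.004, 0], [0, 0.001, 0.003, 0]]]'

```text
clock: 14.0
eef_pos: [0.5478, 0.056, 0.0482]
tool_rot: [0.981, -0.108, 0.004, -0.163]
ft_force: [-0.2, 0.1, -0.2]
grip_width: 0.0398
```

```bash
python3 st.py; python3 plan.py $(python3 cw.py -1,-43.3,46,0,4)
```

```text
t 14.0 pos [0.5478 0.056  0.0482] w 0.0398 F [-0.2  0.1 -0.2]
carrier pos mm [ -1.1 -43.9  48.2] tool z in carrier [-0.025  0.321 -0.947] x [ 1.     0.    -0.027]
j [-0.07   0.49  -0.221  0.837  0.328  1.725]
[[0.0,0.0,0.001,0.0],[0.0,0.0,0.0,0.0],[0.0,0.0,0.001,0.0],[0.0,0.0,0.0,0.0]]
end [0.548 0.057 0.046] toolx ang -12.4
```

>>> send_rows --increments '[[[0, 0, 0.001, 0], [0, 0, 0.001, 0], [0, 0, 0.001, 0], [0, 0, 0, 0], [0, 0, 0, 0], [0, 0, 0, 0], [0, 0, 0, 0], [0, 0, 0, 0]]]'

```text
clock: 14.8
eef_pos: [0.5482, 0.0569, 0.0453]
tool_rot: [0.981, -0.109, 0.005, -0.163]
ft_force: [0.4, -1.0, -0.9]
grip_width: 0.04
```

```bash
python3 st.py
```

```text
t 14.8 pos [0.5482 0.0569 0.0453] w 0.04 F [ 0.4 -1.  -0.9]
carrier pos mm [ -0.9 -42.9  45.3] tool z in carrier [-0.025  0.322 -0.947] x [ 1.    -0.    -0.026]
j [-0.068  0.494 -0.224  0.829  0.328  1.727]
```

>>> send_rows --increments '[[[0, 0, 0.001, 0], [0, 0, 0, 0], [0, 0, 0.001, 0], [0, 0, 0, 0], [0, 0, 0, 0], [0, 0, 0, 0], [0, 0, 0, 0], [0, 0, 0, 0]]]'

```text
clock: 15.6
eef_pos: [0.5489, 0.0578, 0.0449]
tool_rot: [0.98, -0.109, 0.005, -0.164]
ft_force: [-0.2, -0.2, 2.3]
grip_width: 0.0396
```

```bash
python3 st.py
```

```text
t 15.6 pos [0.5489 0.0578 0.0449] w 0.0396 F [-0.2 -0.2  2.3]
carrier pos mm [ -0.4 -41.9  44.9] tool z in carrier [-0.023  0.323 -0.946] x [ 1.    -0.001 -0.025]
j [-0.067  0.495 -0.225  0.825  0.329  1.729]
```

Contact with the floor (z stopped, +2.3 N). Release.

>>> send_rows --increments '[[[0, 0, 0, 0], [0, 0, 0, 0], [0, 0, 0, 0], [0, 0, 0, 0], [0, 0, 0, 0], [0, 0, 0, 0], [0, 0, 0, 0], [0, 0, 0, 0]]]' --hand -0.6

```text
clock: 16.4
eef_pos: [0.5489, 0.0579, 0.0444]
tool_rot: [0.98, -0.109, 0.005, -0.164]
ft_force: [0.8, 0.1, 0.6]
grip_width: 0.0683
```

```bash
python3 st.py;python3 plan.py $(python3 cw.py -1,-70,115,0,8 -1,-160,230,0,8);  python3 - <<'E'
from h import *
from workcell import viewer
c=viewer.camera("wrist");cv2.imwrite("pics/w5.png",c["image"][:,:,::-1])
E
```

```text
t 16.4 pos [0.5489 0.0579 0.0444] w 0.0683 F [0.8 0.1 0.6]
carrier pos mm [ -0.4 -41.7  44.4] tool z in carrier [-0.024  0.323 -0.946] x [ 1.    -0.    -0.025]
j [-0.067  0.496 -0.225  0.824  0.329  1.729]
[[0,0.0,-0.009,0.0],[0,0.001,-0.01,0.0],[0,0.0,-0.009,0.0],[0,0.001,-0.01,0.0],[-0.001,0.0,-0.009,0.0],[0,0.001,-0.01,0.0],[-0.001,0.0,-0.009,0.0],[0,0.001,-0.01,0.0]]
[[0,0.006,-0.017,0.0],[0,0.006,-0.017,0.0],[-0.001,0.006,-0.017,0.0],[0,0.006,-0.017,0.0],[-0.001,0.006,-0.017,0.0],[0,0.006,-0.018,0.0],[-0.001,0.006,-0.017,0.0],[0,0.006,-0.018,0.0]]
end [ 0.523 -0.058  0.23 ] toolx ang -12.4
```

View pics/w5.png

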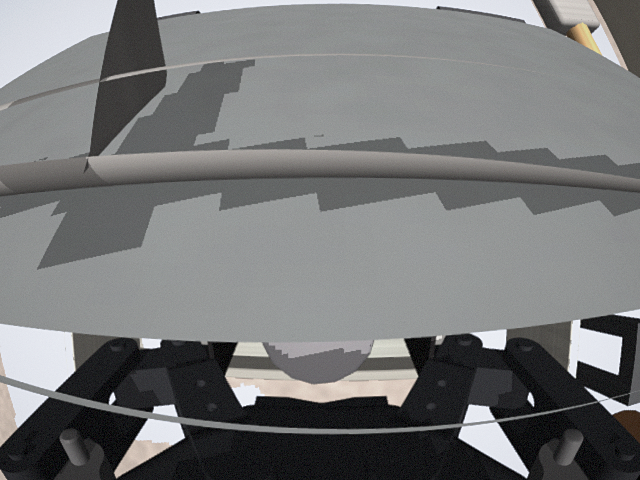

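>>> send_rows --increments '[[[0, 0, -0.009, 0], [0, 0.001, -0.01, 0], [0, 0.001, -0.009, 0], [0, 0.001, -0.01, 0], [0, 0.001, -0.009, 0], [0, 0.002, -0.01, 0], [0, 0.002, -0.009, 0], [0, 0.003, -0.01, 0]]]'

```text
clock: 17.25
eef_pos: [0.5426, 0.0205, 0.1191]
tool_rot: [0.98, -0.108, 0.006, -0.164]
ft_force: [0.1, -0.0, -0.0]
grip_width: 0.0682
```

>>> send_rows --increments '[[[0, 0.006, -0.017, 0], [0, 0.006, -0.017, 0], [0, 0.006, -0.017, 0], [0, 0.006, -0.017, 0], [0, 0.006, -0.017, 0], [0, 0.006, -0.018, 0], [0, 0.006, -0.017, 0], [0, 0.006, -0.018, 0]]]'

```text
clock: 18.05
eef_pos: [0.523, -0.0733, 0.2411]
tool_rot: [0.98, -0.108, 0.004, -0.164]
ft_force: [0.4, 0.3, 0.9]
grip_width: 0.0685
```

```bash
python3 st.py;  python3 - <<'E'
from h import *
from workcell import viewer
c=viewer.camera("scene");np.savez("s6.npz",**c);cv2.imwrite("pics/s6.png",cv2.resize(c["image"][100:300,180:440,::-1],None,fx=3,fy=3))
c=viewer.camera("wrist");np.savez("w6.npz",**c);cv2.imwrite("pics/w6.png",c["image"][:,:,::-1])
E
```

```text
t 18.05 pos [ 0.523  -0.0733  0.2411] w 0.0685 F [0.4 0.3 0.9]
carrier pos mm [   2.4 -175.5  241.1] tool z in carrier [-0.026  0.323 -0.946] x [ 1.     0.    -0.027]
j [-0.317  0.333  0.087  1.385  0.324  1.464]
```

View pics/s6.png

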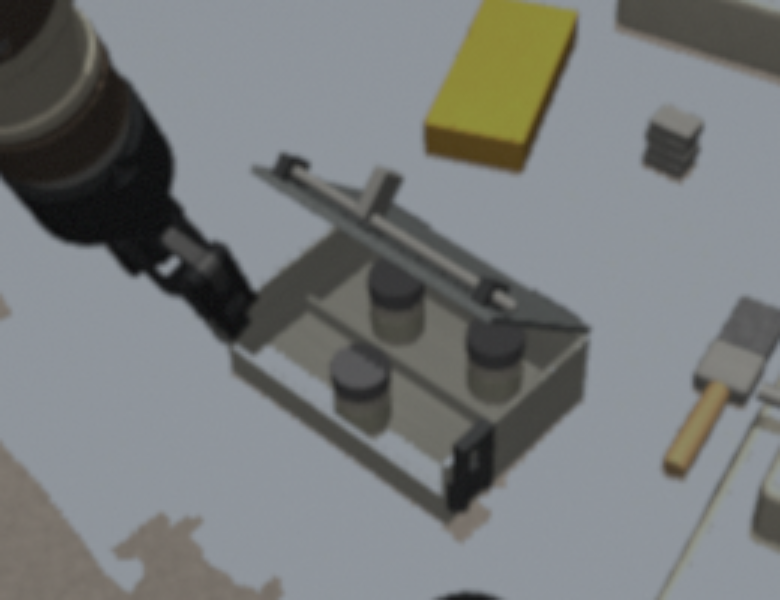

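View pics/w6.png

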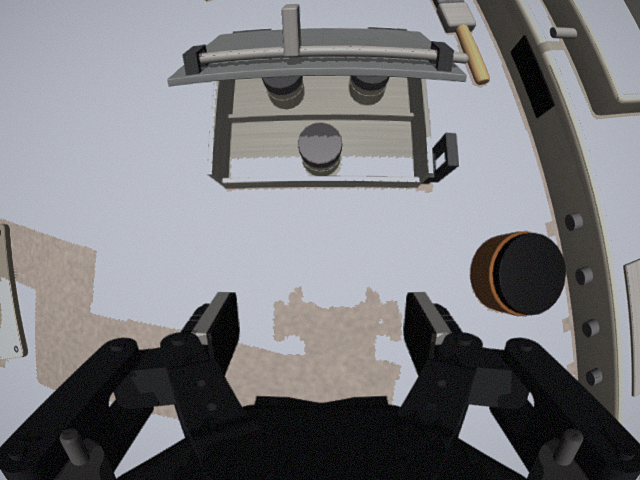

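```bash
python3 - <<'E'
from h import *
c=load("w6.npz");K=c["camera_matrix"]
def pf(p):
    q=(np.asarray(p)-c["eye"])@Rm(c);r=np.hypot(q[0],q[1]);t=np.arctan2(r,q[2]);return K[:2,2]+K[0,0]*t*q[:2]/r
p=np.load("car.npy")
def W(q):
    q=np.array(q)/1000;cc,s=np.cos(p[2]),np.sin(p[2]);return np.array([p[0]+cc*q[0]-s*q[1],p[1]+s*q[0]+cc*q[1],q[2]])
T=load("top0.npz");S=load("s6.npz")
a=.75
for x in(-25,-15):
  for n in(6+16,47):
    for al in (123,147):
        q=(x,75-al*np.cos(a)+n*np.sin(a),66+al*np.sin(a)+n*np.cos(a));print(x,n,al,"w",pf(W(q)).round(1),"t",((proj(T,W(q))-[220,190])*4).round(0),"s",((proj(S,W(q))-[180,100])*3).round(0))
im=c["image"][0:100,220:380,::-1];cv2.imwrite("pics/w6c.png",cv2.resize(im,None,fx=5,fy=5,interpolation=2))
E
python3 plan.py $(python3 cw.py -20,-10.6,239,0,8 -20,8.8,182.6,0,8)
```

```text
-25 22 123 w [283.6  40.7] t [240. 329.] s [371. 202.]
-25 22 147 w [279.8  48.4] t [277. 333.] s [351. 198.]
-25 47 123 w [281.7   7.3] t [200. 317.] s [387. 168.]
-25 47 147 w [277.6  12. ] t [236. 321.] s [368. 163.]
-15 22 123 w [297.7  40.1] t [245. 308.] s [382. 209.]
-15 22 147 w [295.1  47.7] t [281. 311.] s [362. 205.]
-15 47 123 w [296.3   6.6] t [205. 295.] s [399. 175.]
-15 47 147 w [293.5  11.2] t [241. 298.] s [379. 170.]
[[-0.003,-0.019,0.007,0.0],[-0.003,-0.019,0.007,0.0],[-0.003,-0.02,0.007,0.0],[-0.003,-0.019,0.007,0.0],[-0.003,-0.02,0.007,0.0],[-0.003,-0.019,0.007,0.0],[-0.003,-0.02,0.008,0.0],[-0.003,-0.019,0.007,0.0]]
[[0.0,0,0.007,0.0],[0.0,0,0.008,0.0],[0.0,0,0.007,0.0],[0.0,0,0.008,0.0],[0.0,0,0.007,0.0],[0.0,0,0.008,0.0],[0.0,0,0.007,0.0],[0.001,-0.001,0.008,0.0]]
end [0.541 0.112 0.183] toolx ang -12.5
```

View pics/w6c.png

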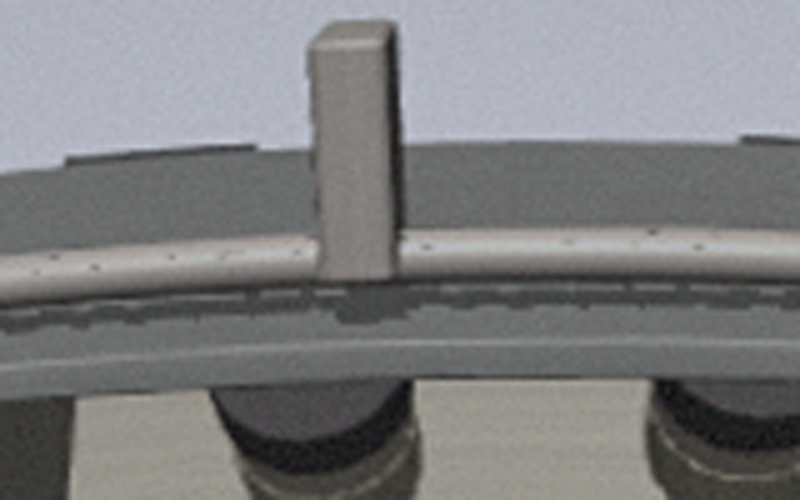

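>>> send_rows --increments '[[[-0.003, -0.019, 0.006, 0], [-0.003, -0.019, 0.006, 0], [-0.003, -0.02, 0.006, 0], [-0.003, -0.019, 0.006, 0], [-0.002, -0.02, 0.006, 0], [-0.003, -0.019, 0.006, 0], [-0.002, -0.018, 0.006, 0], [-0.002, -0.016, 0.006, 0]]]' --hand 0.1

```text
clock: 18.95
eef_pos: [0.5358, 0.0894, 0.2407]
tool_rot: [0.98, -0.112, 0.003, -0.164]
ft_force: [0.2, 0.5, -0.4]
grip_width: 0.0382
```

```bash
python3 st.py;  python3 plan.py $(python3 cw.py -18,9,184,0,8)
```

```text
t 18.95 pos [0.5358 0.0894 0.2407] w 0.0382 F [ 0.2  0.5 -0.4]
carrier pos mm [-19.9 -13.8 240.7] tool z in carrier [-0.027  0.323 -0.946] x [ 1.    -0.007 -0.031]
j [-0.009  0.286  0.02   1.262  0.327  1.797]
[[0.0,0,0.008,0.0],[0.001,0,0.008,0.0],[0.0,-0.001,0.007,0.0],[0.001,0,0.008,0.0],[0.0,-0.001,0.007,0.0],[0.001,0,0.008,0.0],[0.0,-0.001,0.007,0.0],[0.001,0,0.008,0.0]]
end [0.543 0.111 0.184] toolx ang -12.8
```

>>> send_rows --increments '[[[0, 0, 0.008, -0.2], [0.001, 0, 0.008, -0.2], [0, -0.001, 0.007, 0], [0.001, 0, 0.007, 0], [0, -0.001, 0.007, 0], [0.001, 0, 0.007, 0], [0, -0.001, 0.006, 0], [0.001, 0, 0.006, 0]]]'

```text
clock: 19.75
eef_pos: [0.5413, 0.1102, 0.1814]
tool_rot: [0.981, -0.109, 0.002, -0.164]
ft_force: [-0.5, 0.1, 0.3]
grip_width: 0.0383
```

```bash
python3 st.py;  python3 - <<'E'
from h import *
from workcell import viewer
c=viewer.camera("wrist");cv2.imwrite("pics/w7.png",c["image"][:,:,::-1])
c=viewer.camera("scene");cv2.imwrite("pics/s7.png",cv2.resize(c["image"][100:300,180:440,::-1],None,fx=3,fy=3))
E
```

```text
t 19.75 pos [0.5413 0.1102 0.1814] w 0.0383 F [-0.5  0.1  0.3]
carrier pos mm [-19.1   7.7 181.4] tool z in carrier [-0.031  0.321 -0.946] x [ 0.999  0.001 -0.033]
j [ 0.031  0.335 -0.07   1.114  0.325  1.831]
```

View pics/w7.png

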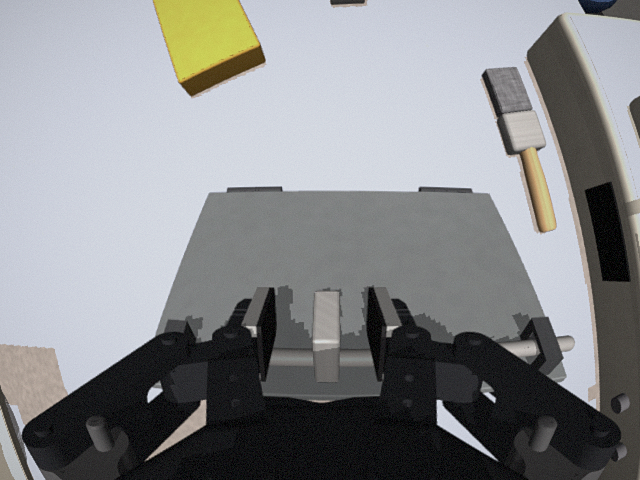

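View pics/s7.png

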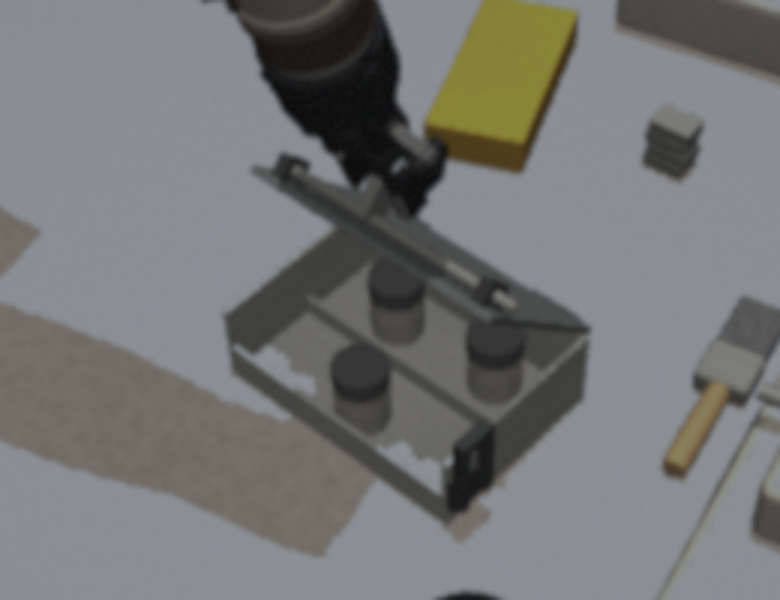

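>>> send_rows --increments '[[[0.001, 0, 0, 0], [0.001, 0, 0, 0], [0, 0, 0, 0], [0, 0, 0, 0], [0, 0, 0, 0], [0, 0, 0, 0], [0, 0, 0, 0], [0, 0, 0, 0]]]' --hand 1

```text
clock: 20.65
eef_pos: [0.5433, 0.1097, 0.1812]
tool_rot: [0.981, -0.108, 0.002, -0.163]
ft_force: [-0.9, 1.0, -2.5]
grip_width: 0.0087
```

```bash
python3 st.py; python3 - <<'E'
import numpy as np,os,subprocess
from workcell import bot
p=np.load("car.npy");o=bot.get_obs()["eef_pos"];c,s=np.cos(p[2]),np.sin(p[2]);d=o-[p[0],p[1],0]
x=1000*(c*d[0]+s*d[1]);y=1000*(-s*d[0]+c*d[1]);z=1000*d[2]
g=np.array([y-2.6,z+7.6]);r=g-[75,66];ro=np.hypot(*r);ph=np.arctan2(r[1],-r[0]);print("r,ang",ro,ph)
N=24;wp=[]
for i in range(1,N+1):
    a=ph-.755*i/N;wp.append(f"{x:.1f},{75-ro*np.cos(a)+2.6:.1f},{66+ro*np.sin(a)-7.6:.1f},0,1")
w=subprocess.check_output(["python3","cw.py"]+wp,text=True).split()
print(subprocess.check_output(["python3","plan.py"]+w,text=True)); print(wp[7],wp[15],wp[-1])
from h import *
from workcell import viewer
c=viewer.camera("wrist");cv2.imwrite("pics/w8.png",c["image"][:,:,::-1])
E
```

```text
t 20.65 pos [0.5433 0.1097 0.1812] w 0.0087 F [-0.9  1.  -2.5]
carrier pos mm [-16.9   7.7 181.2] tool z in carrier [-0.031  0.321 -0.947] x [ 0.999  0.002 -0.032]
j [ 0.03   0.339 -0.065  1.116  0.324  1.829]
r,ang 141.36046438026926 1.0532051880277993
[[0.0,0.004,0.001,0.0],[0.0,0.005,0.001,0.0],[0.0,0.004,0.001,0.0],[0.0,0.004,0.001,0.0],[0.0,0.004,0.002,0.0],[0.001,0.005,0.002,0.0],[0,0.004,0.001,0.0],[0,0.004,0.002,0.0]]
[[0,0.004,0.002,0.0],[0,0.004,0.002,0.0],[0,0.004,0.002,0.0],[0.0,0.003,0.003,0.0],[0.0,0.004,0.002,0.0],[0.0,0.004,0.003,0.0],[0.0,0.003,0.002,0.0],[0.0,0.004,0.003,0.0]]
[[0.001,0.003,0.003,0.0],[0,0.003,0.003,0.0],[0,0.003,0.003,0.0],[0.0,0.003,0.003,0.0],[0.0,0.004,0.004,0.0],[0.0,0.002,0.003,0.0],[0.0,0.003,0.003,0.0],[0.001,0.003,0.004,0.0]]
end [0.53  0.046 0.1  ] toolx ang -12.3

-16.9,-20.7,160.0,0,1 -16.9,-42.9,132.3,0,1 -16.9,-57.5,99.9,0,1
this script no longer has the robotException ignored in: <_io.TextIOWrapper mode='rw' encoding='UTF-8'>
Traceback (most recent call last):
BrokenPipeError: [Errno 32] Broken pipe
```

>>> send_rows --increments '[[[0, 0.004, 0.001, 0], [0, 0.005, 0.001, 0], [0, 0.004, 0.001, 0], [0, 0.004, 0.001, 0], [0, 0.004, 0.002, 0], [0, 0.005, 0.002, 0], [0, 0.004, 0.001, 0], [0, 0.004, 0.002, 0]]]'

```text
clock: 21.45
eef_pos: [0.5438, 0.0964, 0.1718]
tool_rot: [0.977, -0.101, 0.01, -0.185]
ft_force: [-1.2, 3.2, 9.2]
grip_width: 0.0089
```

```bash
python3 st.py; cat > arc.py <<'E'
import numpy as np,subprocess,sys
from h import *
def get():
    out=subprocess.check_output(["python3","st.py"],text=True).split("mm [")[1].split("]")[0];return [float(t) for t in out.split()]
x,y,z=get();N=int(sys.argv[1]);end=float(sys.argv[2]) # end angle of g about hinge
g=np.array([y-2.6,z+7.6]);r=g-[75,66];ro=np.hypot(*r);ph=np.arctan2(r[1],-r[0]);print("r,ang",ro,ph)
wp=[f"{x:.1f},{75-141.5*np.cos(a)+2.6:.1f},{66+141.5*np.sin(a)-7.6:.1f},0,1" for a in np.linspace(ph,end,N+1)[1:]]
w=subprocess.check_output(["python3","cw.py"]+wp,text=True).split()
print(subprocess.check_output(["python3","plan.py"]+w,text=True)); print(wp[-1])
E
python3 arc.py 16 0.298;  python3 - <<'E'
from h import *
from workcell import viewer
c=viewer.camera("scene");cv2.imwrite("pics/s9.png",cv2.resize(c["image"][100:300,180:440,::-1],None,fx=3,fy=3))
E
```

```text
t 21.45 pos [0.5438 0.0964 0.1718] w 0.0089 F [-1.2  3.2  9.2]
carrier pos mm [-13.6  -5.3 171.8] tool z in carrier [-0.021  0.364 -0.931] x [ 1.     0.012 -0.017]
j [-0.017  0.339 -0.103  1.072  0.369  1.771]
r,ang 140.47053071730028 0.9395400851195971
[[0,0.006,0.001,0.0],[0.0,0.005,0.001,0.0],[0.0,0.005,0.002,0.0],[0.0,0.006,0.003,0.0],[0.0,0.005,0.002,0.0],[0.0,0.005,0.003,0.0],[0.0,0.005,0.002,0.0],[0.0,0.005,0.003,0.0]]
[[0.0,0.004,0.004,0.0],[0.0,0.005,0.003,0.0],[0.0,0.004,0.003,0.0],[0.0,0.005,0.004,0.0],[0.0,0.004,0.004,0.0],[0.0,0.004,0.004,0.0],[0.001,0.003,0.005,0.0],[0,0.004,0.004,0.0]]
end [0.533 0.045 0.1  ] toolx ang -11.7

-13.6,-57.7,99.9,0,1
```

View pics/s9.png

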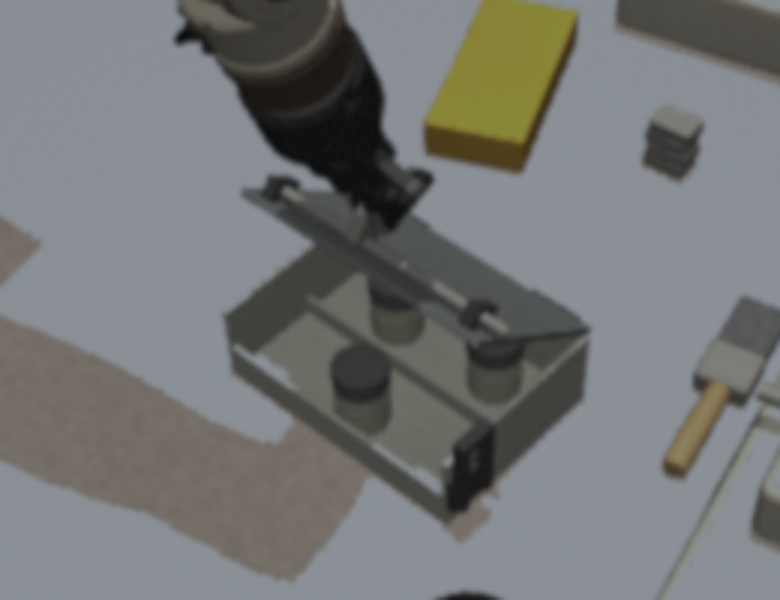

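>>> send_rows --increments '[[[-0.001, 0.007, 0.003, 0], [-0.001, 0.007, 0.003, 0], [-0.001, 0.007, 0.004, 0], [-0.001, 0.007, 0.004, 0], [-0.001, 0.007, 0.004, 0], [0, 0.007, 0.004, 0], [0, 0.007, 0.004, 0], [0, 0.007, 0.004, 0]]]'

```text
clock: 22.3
eef_pos: [0.538, 0.0655, 0.1358]
tool_rot: [0.974, -0.099, 0.021, -0.203]
ft_force: [-0.7, 7.1, 3.9]
grip_width: 0.0087
```

```bash
python3 st.py; python3 arc.py 8 0.298; python3 - <<'E'
from h import *
from workcell import viewer
c=viewer.camera("scene");cv2.imwrite("pics/s10.png",cv2.resize(c["image"][100:300,180:440,::-1],None,fx=3,fy=3))
E
```

```text
t 22.3 pos [0.538  0.0655 0.1358] w 0.0087 F [-0.7  7.1  3.9]
carrier pos mm [-12.7 -36.6 135.8] tool z in carrier [-0.004  0.399 -0.917] x [1.    0.013 0.001]
j [-0.094  0.359 -0.189  0.974  0.408  1.689]
r,ang 137.95796461241375 0.5956421814990233
[[0,0.006,0,0.0],[0,0.004,0.003,0.0],[0,0.005,0.003,0.0],[0,0.004,0.004,0.0],[0,0.004,0.003,0.0],[0,0.003,0.004,0.0],[0,0.004,0.004,0.0],[0,0.004,0.004,0.0]]
end [0.534 0.045 0.099] toolx ang -11.6

-12.7,-57.7,99.9,0,1
```

View pics/s10.png

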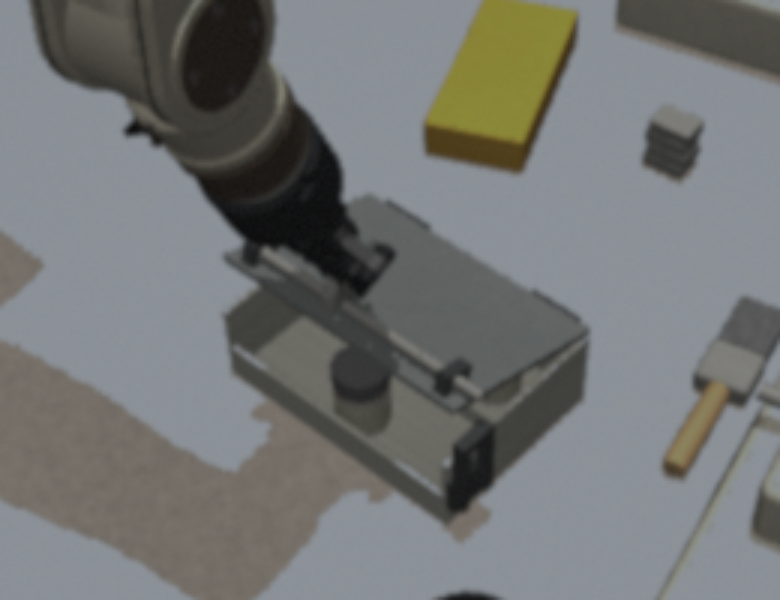

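>>> send_rows --increments '[[[-0.003, 0.003, 0.001, 0], [-0.003, 0.003, 0.001, 0], [-0.003, 0.003, 0.001, 0], [-0.003, 0.003, 0.001, 0], [-0.003, 0.003, 0.001, 0], [-0.002, 0.003, 0.001, 0], [-0.002, 0.003, 0.001, 0], [-0.002, 0.003, 0.001, 0]]]'

```text
clock: 23.15
eef_pos: [0.5281, 0.064, 0.1296]
tool_rot: [0.969, -0.096, 0.035, -0.225]
ft_force: [7.5, 7.5, 1.5]
grip_width: 0.009
```

```bash
python3 st.py; python3 arc.py 8 0.298; python3 - <<'E'
from h import *
from workcell import viewer
c=viewer.camera("scene");cv2.imwrite("pics/s11.png",cv2.resize(c["image"][140:290,220:400,::-1],None,fx=4,fy=4))
c=viewer.camera("wrist");cv2.imwrite("pics/w11.png",c["image"][:,:,::-1])
E
```

```text
t 23.15 pos [0.5281 0.064  0.1296] w 0.009 F [7.5 7.5 1.5]
carrier pos mm [-22.  -40.3 129.6] tool z in carrier [ 0.017  0.443 -0.896] x [1.    0.013 0.025]
j [-0.124  0.34  -0.256  0.911  0.456  1.659]
r,ang 137.7310785552774 0.543283394819058
[[0,0.006,-0.001,0.0],[0,0.003,0.003,0.0],[0,0.004,0.002,0.0],[0,0.003,0.003,0.0],[-0.001,0.003,0.003,0.0],[0.0,0.004,0.003,0.0],[0.0,0.003,0.003,0.0],[0.0,0.003,0.003,0.0]]
end [0.524 0.047 0.1  ] toolx ang -11.6

-22.0,-57.7,99.9,0,1
```

View pics/s11.png

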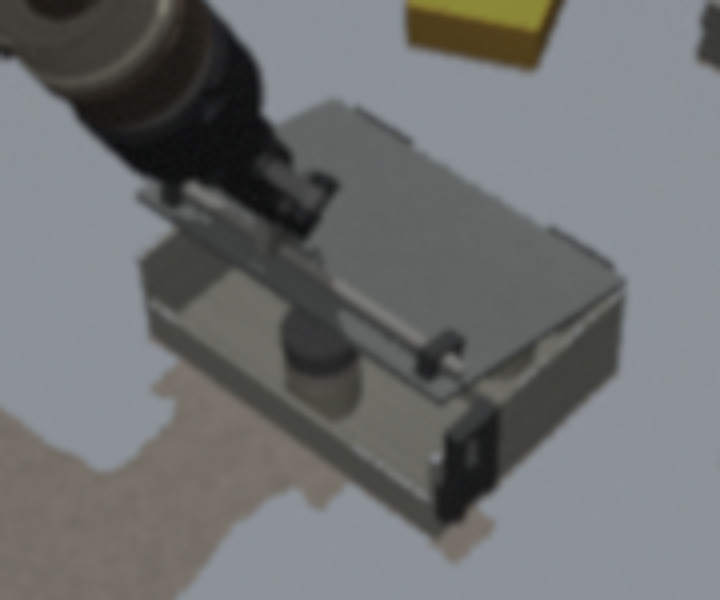

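View pics/w11.png

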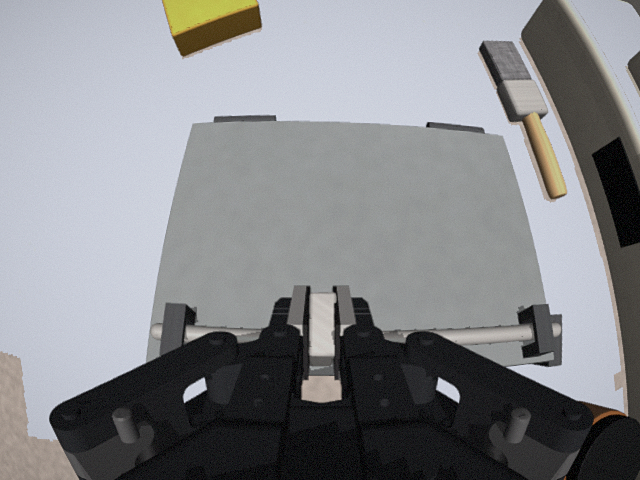

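>>> send_rows --increments '[[[0, 0.005, 0.004, 0], [0, 0.005, 0.004, 0], [-0.001, 0.005, 0.004, 0], [0, 0.005, 0.005, 0], [-0.001, 0.005, 0.005, 0], [0, 0.005, 0.005, 0], [-0.001, 0.005, 0.005, 0], [0, 0.005, 0.005, 0]]]'

```text
clock: 24.05
eef_pos: [0.5319, 0.0508, 0.0952]
tool_rot: [0.964, -0.098, 0.046, -0.243]
ft_force: [-2.2, -3.9, 40.1]
grip_width: 0.0089
```

```bash
python3 st.py; python3 - <<'E'
from h import *
from workcell import viewer
c=viewer.camera("scene");np.savez("s12.npz",**c);cv2.imwrite("pics/s12.png",cv2.resize(c["image"][140:290,220:400,::-1],None,fx=4,fy=4))
E
```

```text
t 24.05 pos [0.5319 0.0508 0.0952] w 0.0089 F [-2.2 -3.9 40.1]
carrier pos mm [-15.5 -52.4  95.2] tool z in carrier [ 0.035  0.477 -0.878] x [0.999 0.002 0.041]
j [-0.168  0.387 -0.307  0.811  0.495  1.623]
```

View pics/s12.png

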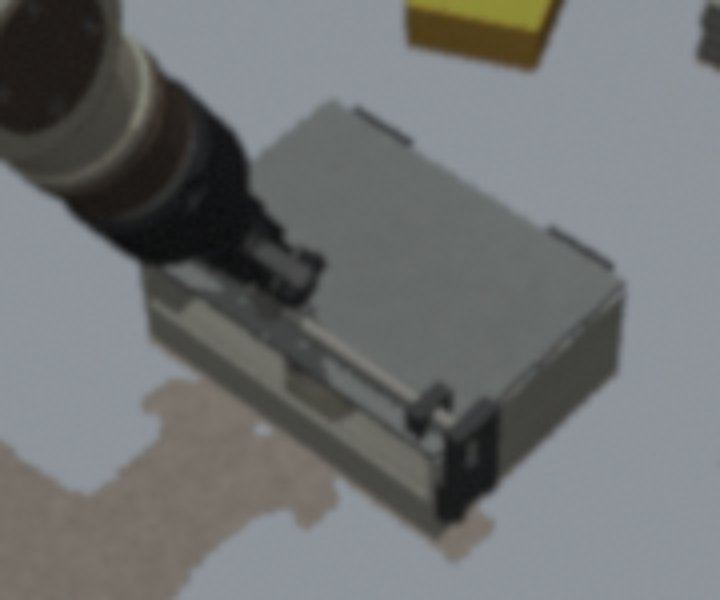

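>>> send_rows --increments '[[[0, 0.001, 0.001, 0], [0, 0.001, 0.002, 0], [0, 0.001, 0.002, 0], [0, 0.001, 0.002, 0], [0, 0.001, 0.002, 0], [0, 0.001, 0.002, 0], [0, 0.001, 0.002, 0], [0, 0.001, 0.002, 0]]]'

```text
clock: 24.9
eef_pos: [0.5383, 0.0495, 0.0963]
tool_rot: [0.961, -0.103, 0.054, -0.251]
ft_force: [-1.7, -1.1, 15.5]
grip_width: 0.0091
```

```bash
python3 st.py; cat > lid.py <<'E'
from h import *
from workcell import viewer
import sys
p=np.load("car.npy");cc,s=np.cos(p[2]),np.sin(p[2])
for n in("scene","top"):
    c=viewer.camera(n);P=cloud(c)-[p[0],p[1],0]
    L=np.stack([cc*P[...,0]+s*P[...,1],-s*P[...,0]+cc*P[...,1],P[...,2]],-1)
    m=(L[...,0]>.0)&(L[...,0]<.09)&(L[...,1]<.06)&(L[...,1]>-.04)&(L[...,2]>.05)&(L[...,2]<.16)
    A=L[m]
    if m.sum()>50:
        k=np.polyfit(A[:,1],A[:,2],1);r=A[:,2]-np.polyval(k,A[:,1]);g=abs(r)<.006;k=np.polyfit(A[g,1],A[g,2],1)
        print(n,m.sum(),"lid angle",-np.arctan(k[0]).round(4),"z at -60",np.polyval(k,-.06).round(4))
    a,b,w,h=(220,140,180,150) if n=="scene" else (220,180,150,150)
    cv2.imwrite(f"pics/{n}{sys.argv[1]}.png",cv2.resize(c["image"][b:b+h,a:a+w,::-1],None,fx=4,fy=4))
E
python3 lid.py 13
```

```text
t 24.9 pos [0.5383 0.0495 0.0963] w 0.0091 F [-1.7 -1.1 15.5]
carrier pos mm [ -9.  -52.3  96.3] tool z in carrier [ 0.052  0.494 -0.868] x [ 0.999 -0.012  0.053]
j [-0.178  0.39  -0.309  0.79   0.514  1.628]
scene 1605 lid angle -0.005 z at -60 0.0708
top 2204 lid angle 0.001 z at -60 0.0716
```

View pics/scene13.png

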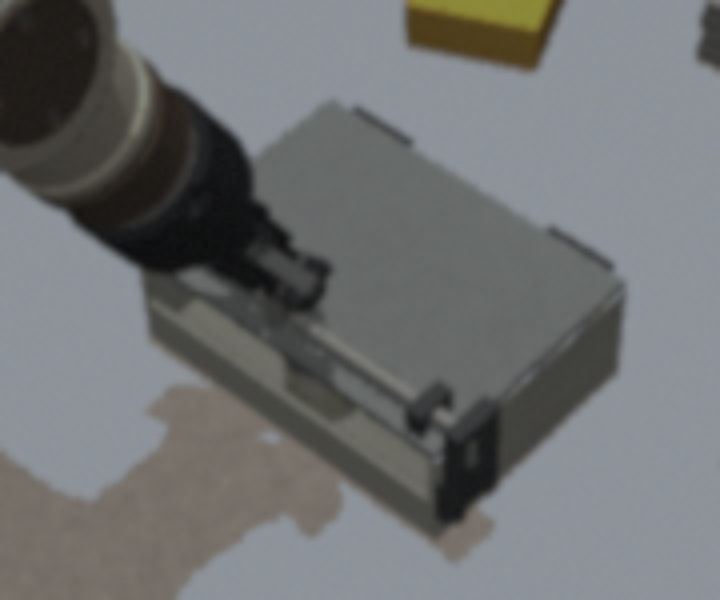

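View pics/top13.png

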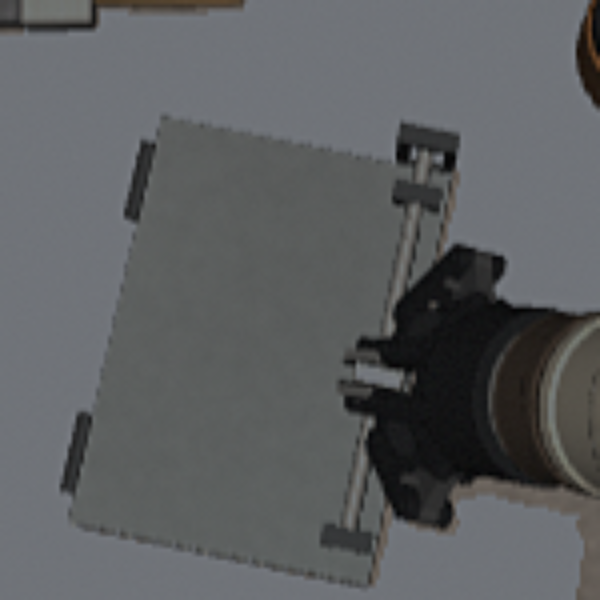

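>>> send_rows --increments '[[[0.003, 0.001, 0.002, 0], [0.003, 0.001, 0.002, 0], [0.003, 0.001, 0.002, 0], [0.003, 0.001, 0.002, 0], [0.003, 0.001, 0.002, 0], [0.003, 0.001, 0.002, 0], [0.003, 0.001, 0.002, 0], [0.003, 0.001, 0.002, 0]]]'

```text
clock: 25.8
eef_pos: [0.5533, 0.0461, 0.0959]
tool_rot: [0.958, -0.109, 0.048, -0.26]
ft_force: [-13.7, -1.9, 24.8]
grip_width: 0.0089
```

```bash
python3 st.py;python3 lid.py 14
```

```text
t 25.8 pos [0.5533 0.0461 0.0959] w 0.0089 F [-13.7  -1.9  24.8]
carrier pos mm [  6.4 -52.3  95.9] tool z in carrier [ 0.04   0.508 -0.86 ] x [ 0.999 -0.02   0.035]
j [-0.187  0.427 -0.257  0.824  0.531  1.627]
scene 1590 lid angle -0.0066 z at -60 0.0704
top 2210 lid angle -0.0034 z at -60 0.071
```

View pics/top14.png

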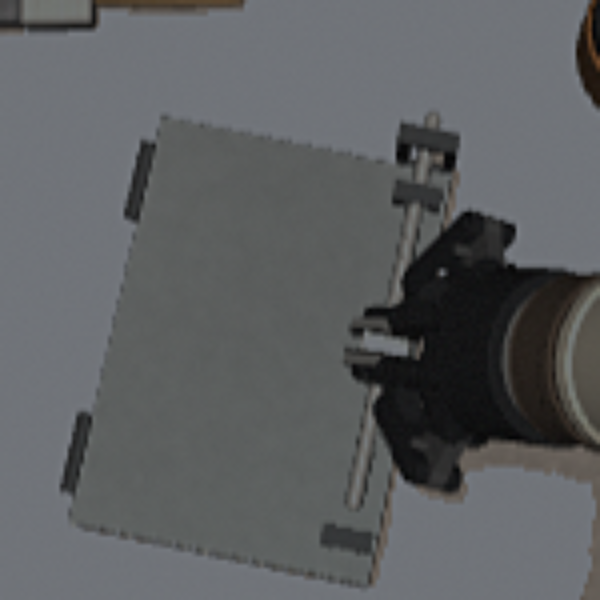

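>>> send_rows --increments '[[[0.004, 0.001, 0.001, 0], [0.004, 0.001, 0.001, 0], [0.004, 0.001, 0.001, 0], [0.004, 0.001, 0.001, 0], [0.003, 0.001, 0.001, 0], [0, 0, 0.001, 0], [0, 0, 0, 0], [0, 0, 0, 0]]]'

```text
clock: 26.7
eef_pos: [0.5532, 0.0464, 0.0974]
tool_rot: [0.957, -0.11, 0.033, -0.268]
ft_force: [3.3, 5.4, -0.9]
grip_width: 0.0093
```

```bash
python3 st.py;python3 lid.py 15
```

```text
t 26.7 pos [0.5532 0.0464 0.0974] w 0.0093 F [ 3.3  5.4 -0.9]
carrier pos mm [  6.3 -52.1  97.4] tool z in carrier [ 0.011  0.519 -0.855] x [ 1.    -0.015  0.004]
j [-0.193  0.446 -0.224  0.874  0.545  1.615]
scene 1563 lid angle 0.0011 z at -60 0.0714
top 2207 lid angle -0.0005 z at -60 0.0717
```

View pics/top15.png

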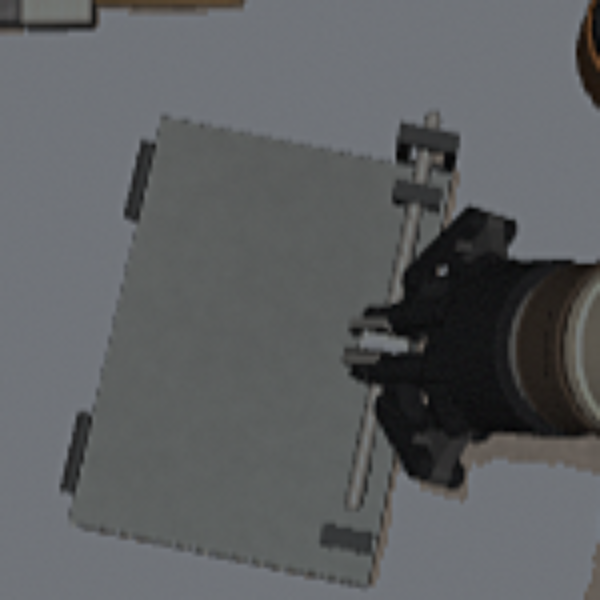

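>>> send_rows --increments '[[[0, 0, 0, 0], [0, 0, 0, 0], [0, 0, 0, 0], [0, 0, 0, 0], [0, 0, 0, 0], [0, 0, 0, 0], [0, 0, -0.002, 0], [0, 0, -0.002, 0]]]' --hand 0.3

```text
clock: 27.6
eef_pos: [0.5523, 0.0435, 0.1006]
tool_rot: [0.957, -0.111, 0.032, -0.267]
ft_force: [-0.0, -0.2, -0.4]
grip_width: 0.03
```

>>> send_rows --increments '[[[0, 0, -0.008, 0], [0, 0, -0.01, 0], [0, 0, -0.012, 0], [0, 0, -0.015, 0], [0, 0, -0.02, 0], [0, 0, -0.02, 0], [0, 0, -0.02, 0], [0, 0, -0.02, 0]]]'

```text
clock: 28.4
eef_pos: [0.5326, -0.0262, 0.2101]
tool_rot: [0.958, -0.114, 0.028, -0.263]
ft_force: [0.6, -0.4, 0.6]
grip_width: 0.0299
```

```bash
python3 st.py;python3 lid.py 16
```

```text
t 28.4 pos [ 0.5326 -0.0262  0.2101] w 0.0299 F [ 0.6 -0.4  0.6]
carrier pos mm [   1.7 -127.4  210.1] tool z in carrier [ 0.004  0.51  -0.86 ] x [ 1.    -0.019 -0.007]
j [-0.331  0.351 -0.038  1.245  0.532  1.459]
scene 1576 lid angle 0.0219 z at -60 0.0744
top 2218 lid angle 0.0223 z at -60 0.0748
```

View pics/top16.png

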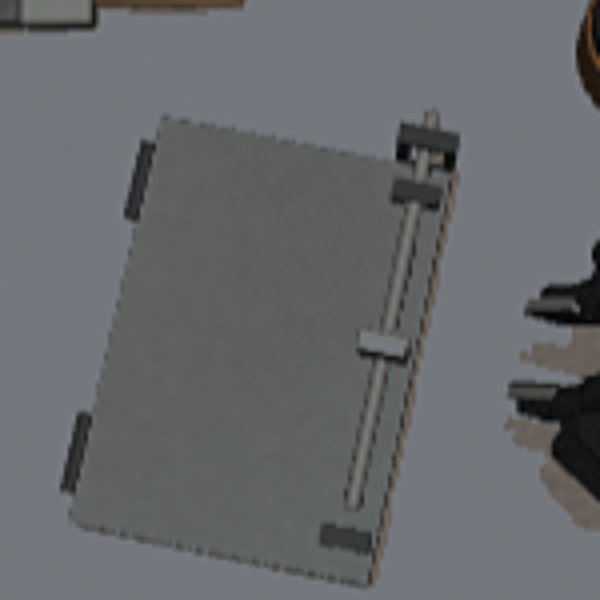

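View pics/scene16.png

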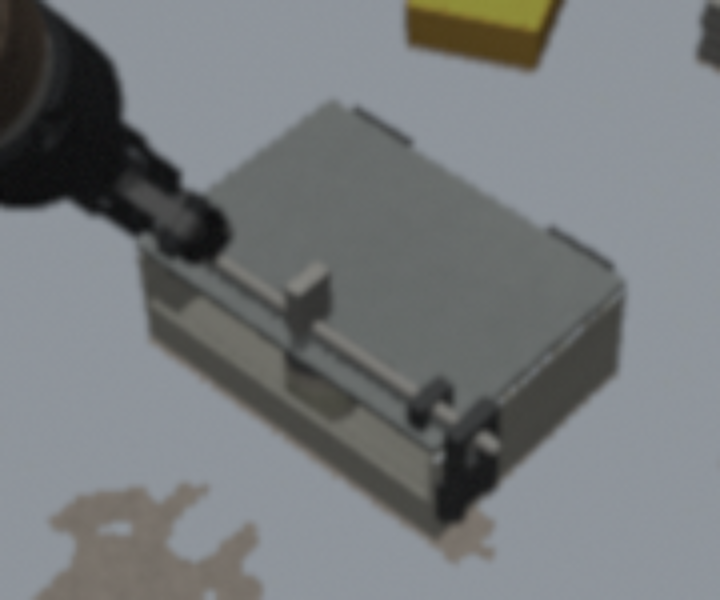

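```bash
python3 - <<'E'
from h import *
T=load("top0.npz");p=np.load("car.npy");c,s=np.cos(p[2]),np.sin(p[2])
for u,v,z in((382/4+220,342/4+180,.113),(432/4+220,112/4+180,.084)):
    d=onz(T,u,v,z)[:2]-p[:2];print(c*d[0]+s*d[1],-s*d[0]+c*d[1])
E
```

```text
0.0065117095765761576 -0.05874630384087569
0.1283873683501141 -0.05943496392360699
```

>>> send_rows --increments '[[[0, 0, -0.01, 0], [0, 0, 0, 0], [0, 0, 0, 0], [0, 0, 0, 0], [0, 0, 0, 0], [0, 0, 0, 0], [0, 0, 0, 0], [0, 0, 0, 0]]]'

```text
clock: 29.3
eef_pos: [0.5311, -0.0311, 0.2173]
tool_rot: [0.958, -0.114, 0.027, -0.263]
ft_force: [0.2, 0.7, 0.3]
grip_width: 0.03
```

```bash
python3 - <<'E'
from h import *
from workcell import viewer
c=viewer.camera("top");P=cloud(c);p=np.load("car.npy");cc,s=np.cos(p[2]),np.sin(p[2])
Q=P-[p[0],p[1],0];L=np.stack([cc*Q[...,0]+s*Q[...,1],-s*Q[...,0]+cc*Q[...,1],Q[...,2]],-1)*1000
m=(L[...,2]>98)&(L[...,2]<130)&(abs(L[...,0])<60)&(abs(L[...,1]+58)<20)
print("fin",m.sum(),L[m].mean(0).round(1),L[m].min(0).round(1),L[m].max(0).round(1))
c2=c["image"];im=cv2.resize(c2[195:320,290:345,::-1],None,fx=4.8,fy=4.8,interpolation=2);cv2.imwrite("pics/z.png",np.clip(im*1.8,0,255).astype(np.uint8))
E
```

```text
fin 77 [  5.  -58.4 114.3] [  0.9 -70.3  99.5] [ 11.  -46.5 119.8]
```

View pics/z.png

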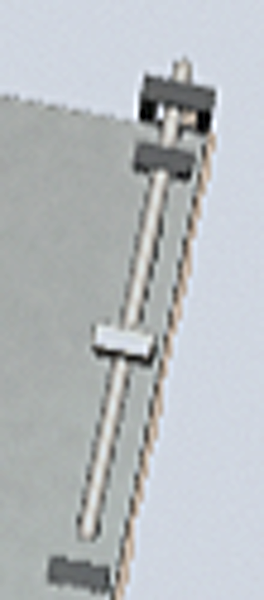

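```bash
python3 -c "
from workcell import order
print(order.job_done())"
```

```text
the job is handed in; nothing more can be done
None
```

I put the small pot in the front trough, pressed the lid shut and slid the bolt through the keeper. I then let go, backed the arm off and handed the job in at about 29 s. The system gave no verdict.

- **Tilting the tool:** the moves only allow turns about the tool's own axis, so I tilted the tool about 20° by pushing past the arm's reach in free space. That let me reach into the trough slantwise, under the open lid.
- **Pot:** I lowered it until I felt the floor, at about 2 N, then opened the fingers. Pictures afterwards showed it upright in the front trough with the lid still open. After the lid closed it was still visible through the front and standing, and I did not measure its angle again.
- **Lid:** it measured about 0.00 rad while held shut. After I let go it rested at 0.022 rad in both cameras, within the 0 to 0.03 expected when bolted. The wrist force briefly reached 40 N as the lid closed. That is under the 120 N wrist limit but right at the 40 N limit for arm or gripper-body contact; the fingers were doing the pressing.
- **Bolt:** the rod's end sticks out beyond the keeper, and a second push moved it no further. While the lid was closing, the bolt crept a few mm forward, so I pulled it back before the lid shut. By the time I started the slide it had crept forward again, to roughly 10 mm.
- **Checks that disagreed:** my estimates of the bolt's final travel were 23 to 26.5 mm from carrier coordinates and the rod's tip. Measuring against the guides gave 33 to 36 mm, more than the 28 mm it can travel. All of them are over the 20 mm needed.
- **Everything else:** I saw no contact with the other things on the bench. I could not see the stored pots once the lid was shut; in the last views before that they stood in place.

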